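# Fit the rings to a rotor shaft, turn it over and tidy up

## Robot

A 7-joint arm with a two-finger parallel gripper is mounted at the origin on the work surface. World frame = base frame: x ahead of the robot, y to its left, z up, the work surface at z = 0. Lengths are in m, angles in rad, forces in N, time in s.
With the tool pointing down it reaches from about 0.35 to 0.9 m from the base axis. Payload 7.2 kg.
Tool frame: the origin (TCP) lies at the very end of the fingers, on their centre line; the grasp point (between the pads) lies 19 mm behind it; x points along the fingers, z is the direction in which the jaws open and shut, and the axes are right-handed (so a half turn about x gives the same grasp; the last joint's range is limited). The gripper opens to 88 mm and grips with 3 to 60 N. Pads are 20 mm wide; open, the fingers measure 115 mm over their backs; the gripper's body (75 mm by 178 mm) begins 61 mm behind the grasp point.
Start: joints at [1.078, 0.411, -0.013, 1.596, 0.006, 1.134, -0.082], TCP at [0.258, -0.569, 0.223] pointing down, gripper open.
Joint ranges: [-2.95, 2.95], [-0.29, 1.99], [-1.47, 1.44], [0.14, 2.54], [-1.03, 4.17], [0.13, 1.85], [-2.86, 2.86]. Speed limits (rad/s): [2.39, 2.39, 3.01, 3.01, 3.14, 3.14, 3.14].

## Interface

Orientations are given as a rotation vector (axis times angle).
In Python, from rig import r gives the robot as it stands. The module is installed in compiled form; this text tells all that it offers.
- The arm moves only by the tool step_arm, never from a script. Its argument "motion" is a list of rows, each a list of 7 numbers: the shift along the tool's x, y, z in mm, then the turn, a rotation vector about the tool's x, y, z in degrees, then the finger opening in mm, from 0 to 87.8. In form: [[x, y, z, ax, ay, az, grip], ...]. A call has exactly 10 rows; each row shifts and turns the pose as measured when the row begins, along the tool's axes as they then stand; what a row does not reach is not made up. A row lasts 1/8 s, in which the tool goes at most 62.5 mm and 10.7 degrees, less where a joint would pass 70% of its speed; a pose out of reach is approached as far as the arm can. A call is refused whole if a number of a shift passes 62.5 or a number of a turn 10.7, either way. A call with a gripper value outside its range is refused whole. The fingers move at their own pace and stop on an object; the grip force is fixed at half the most. Time passes only in rows, so rows that do not move let the fingers close, or fill a call up. It gives the time, the measured TCP pose, the force and the opening at its end, in the units of the state.
- r.get_obs(): the state, without advancing time (a new reading comes with each control period).
- r.grab_frame(name): name is "scene" or "top"; returns the picture (400x640x3 uint8, red, green, blue); there is no depth.
- r.camera_model(name): a dict with "mtx" (3x3 intrinsics, pixels), "k1" (the pictures are not rectified: a ray, as slopes to the right and down, at radius r is drawn at 1 + k1 r^2 times it, then the intrinsics apply), "R" (3x3) and "t" (3): a world point X has camera coordinates R X + t. Camera axes: x right, y down, z forward; pixel columns grow to the right and rows downward; lengths in m; the calibration is good to about 2 mm. A picture is of the moment at which its call begins. camera_model takes no time and is no camera call.
- r.close_job(): hands the job in, once; it reports no verdict.
The state is a dict: "time": time; "q": joint angles; "dq": joint speeds; "tau": joint torques, N m; "tool_pos": TCP position; "tcp_rot": TCP orientation; "ft_force": force on the tool from outside, world axes, zero at the start; "wrist_torque": the same for the moment, N m; "finger_gap": opening from 0.0 (shut) to 1.0 (fully open).
Only numpy, scipy, OpenCV 4.12 (cv2) and the standard library are available. Lean on these libraries where they do the work, as an engineer would, in place of code of your own. Each camera call takes 0.05 s, during which the arm holds its last target.

## Task

Take the grey transit cap off the rotor's stepped shaft and thread the steel rings lying on the bench down the shaft one after another, the largest first, each fully home on its own step. Then lead the crank pin anticlockwise (seen from above) to the white pointer and on through one more full turn, and leave it standing at the pointer. The cap and the white grease jar must end up standing upright in the open drawer; leave the glass dish alone.

Things in the scene. Friction and masses are not known exactly. Their poses are not given: they have to be found in the camera images.
- seat (a point): centre of the flat top of the rotor's aluminium boss (68 mm across), on the rotor's upright axis, 52 mm above the bench. From here a stepped steel shaft rises 64 mm: steps 50, 38, 26 and 14 mm in diameter from the bottom up, each 16 mm high with a 1.5 mm chamfer on top. A ring is home on the shoulder at the foot of the step that fits its bore: underside 0, 16, 32 or 48 mm above this point.
- rotor (a joint): angle in rad of the rotor (black disc 184 mm across, top 40 mm above the bench), growing anticlockwise seen from above, not wrapping (a turn adds 6.28); 0 with the crank pin at the white pointer. Starts between -1.3 and -0.4, so turning anticlockwise brings the pin to the pointer. Turns easily (under 2 N at the pin), stays where left, no stop within three turns.
- pin (a point): on the centre line of the rotor's upright bright metal crank pin, 88 mm above the bench, 12 mm below the pin's top. The pin is a freely spinning sleeve, 16 mm in diameter, 46 to 100 mm above the bench, 78 mm from the rotor's axis: pinched from above it can be led round without turning the gripper. x axis outward from the rotor's axis.
- stand: fixed round grey stand under the rotor, 192 mm across, origin at its centre on the bench. Its +x axis points to the white pointer, a small blade (26 x 7 x 14 mm, top 34 mm above the bench) on a lug outside the rotor's rim, 98 to 124 mm from the axis.
- cap: grey plastic transit cap standing loosely on the boss over the rotor's shaft: a sleeve 60 mm in diameter and 74 mm tall, open below (bore 54 mm), with a grip knob on top, 26 mm in diameter, from 74 to 98 mm above its underside. Origin at the centre of its underside, z up. About 120 g. It clears the shaft when lifted 70 mm.
- ring1: plain steel ring, the largest of up to four: outer diameter 70 mm, bore 53.5 mm, 15 mm thick, lying flat on the bench. Origin at the centre of its underside, z along its axis (both faces are alike). Home on the 50 mm step of the shaft, underside 0 mm above point seat. Two to four of the rings are there; None from the start means that it is absent.
- ring2: plain steel ring, the second-largest of up to four: outer diameter 62 mm, bore 41.5 mm, 15 mm thick, lying flat on the bench. Origin at the centre of its underside, z along its axis (both faces are alike). Home on the 38 mm step of the shaft, underside 16 mm above point seat. Two to four of the rings are there; None from the start means that it is absent.
- ring3: plain steel ring, the third-largest of up to four: outer diameter 54 mm, bore 29.5 mm, 15 mm thick, lying flat on the bench. Origin at the centre of its underside, z along its axis (both faces are alike). Home on the 26 mm step of the shaft, underside 32 mm above point seat. Two to four of the rings are there; None from the start means that it is absent.
- ring4: plain steel ring, the smallest of up to four: outer diameter 44 mm, bore 17.5 mm, 15 mm thick, lying flat on the bench. Origin at the centre of its underside, z along its axis (both faces are alike). Home on the 14 mm step of the shaft, underside 48 mm above point seat. Two to four of the rings are there; None from the start means that it is absent.
- jar: white plastic grease jar with a black lid, closed, 58 mm in diameter and 58 mm tall, standing on the bench among the rings. Origin at the centre of its underside, z up. About 160 g.
- drawer_floor (a point): on the floor of the open drawer of the low grey cabinet (270 wide, 100 mm high), mid-width, 60 mm behind the inside of its front, 22 mm above the bench. x points into the cabinet, y across the drawer. Inside width 228 mm, side walls 56 mm above the floor; at least 120 mm of its length lies open from above. Cap and jar fit standing 52 mm to either side of this point.
- dish: fragile green glass dish, 76 mm across and 26 mm high, on the bench between robot and rotor. Origin under its centre. To be left alone.
Mind the look-alikes: they are no part of the job. What is shaped like the ring3 but turquoise is not meant. Leave any purple look-alike of the jar alone.

How it is judged:
On the way, in this order (a step that is already met when the one before it is completed fails the run):
1. the cap is off the shaft (horizontal distance between cap and seat above 0.07 m), for 0.2 s.
2. the largest ring is fully home on its step (horizontal distance between ring1 and seat below 0.004 m and z of ring1 in the frame of seat between -0.004 and 0.004 m and angle between ring1's own z axis and vertical below 0.1 rad), for 0.2 s.
3. the second-largest ring is fully home on its step (horizontal distance between ring2 and seat below 0.004 m and z of ring2 in the frame of seat between 0.012 and 0.02 m and angle between ring2's own z axis and vertical below 0.1 rad), for 0.2 s.
4. the third-largest ring is fully home on its step (horizontal distance between ring3 and seat below 0.004 m and z of ring3 in the frame of seat between 0.028 and 0.036 m and angle between ring3's own z axis and vertical below 0.1 rad), for 0.2 s.
5. the smallest ring is fully home on its step (horizontal distance between ring4 and seat below 0.004 m and z of ring4 in the frame of seat between 0.044 and 0.052 m and angle between ring4's own z axis and vertical below 0.1 rad), for 0.2 s.
6. with the rings on, the rotor has been turned anticlockwise to the pointer and on through a full turn (value of joint rotor above 6.033 rad), for 0.1 s.
At the end, for the whole second after the job is handed in: Each ring present is home on its step (height and centring within 4 mm, tilt below 0.1 rad); cap and jar stand upright (0.2 rad) at rest on the drawer floor; the rotor rests one full turn past the pointer, within 0.25 rad (all of step 2 and all of step 3 and all of step 4 and all of step 5 and x of cap in the frame of drawer_floor between -0.06 and 0.13 m and y of cap in the frame of drawer_floor between -0.114 and 0.114 m and z of cap in the frame of drawer_floor between -0.01 and 0.012 m and angle between each of cap, jar's own z axis and vertical below 0.2 rad and linear speed of each of cap, jar below 0.03 m/s and x of jar in the frame of drawer_floor between -0.06 and 0.13 m and y of jar in the frame of drawer_floor between -0.114 and 0.114 m and z of jar in the frame of drawer_floor between -0.01 and 0.012 m and value of joint rotor between 6.033 and 6.533 rad and velocity of joint rotor between -0.05 and 0.05 rad/s); the robot touches nothing.
It fails at once if the glass dish is pushed more than 5 cm or tipped (distance of dish from where it was at the start of the episode above 0.05 m or angle between dish's own z axis and vertical above 0.5 rad).
Of ring1, ring2, ring3, ring4 only 2 to 4 are there at a start; the rules pass over those that are not, and their reading is None.
At some moment in a run one of ring1, ring2, ring3, ring4 may be knocked a few centimetres aside while the robot is not near it.
It also fails if it takes over 210 s, if anything falls off the work surface, if the arm or the gripper's body presses on something with over 40 N, if the wrist force passes 120 N, or if a joint passes its speed limit or range.

## Working session

There is one attempt and no reset: what is moved stays moved. The work goes in short steps, Python scripts to look and compute and a tool call to move; the robot and the scene stay as the last step left them, time stands still between calls to the robot, and variables do not carry over. Pictures are saved under pics/ and viewed, and the job is handed in when it is done.

Besides the shell and the picture viewer there is one more tool, called after ">>>" as name([rows], argument=value, ...), one row to a line, values as JSON. step_arm: Moves the arm, as the interface text tells. Its arguments: {"type":"object","properties":{"motion":{"type":"array"}},"required":["motion"]}

```bash
mkdir -p pics; cat > h.py <<'E'
import numpy as np, cv2
from rig import r
from scipy.spatial.transform import Rotation as Ro
def snap(name,fn=None):
    im=np.array(r.grab_frame(name))
    if fn: cv2.imwrite('pics/'+fn+'.png',im[:,:,::-1])
    return im
def ray(name,u,v):
    c=r.camera_model(name);K=np.array(c['mtx']);R=np.array(c['R']);t=np.array(c['t'])
    xd=(u-K[0,2])/K[0,0];yd=(v-K[1,2])/K[1,1]
    rd=np.hypot(xd,yd);k=c['k1'];rr=rd
    for _ in range(50): rr=rd/(1+k*rr*rr)
    s=rr/rd if rd>0 else 1
    d=R.T@np.array([xd*s,yd*s,1]);o=-R.T@t
    return o,d
def onz(name,u,v,z):
    o,d=ray(name,u,v);return o+d*(z-o[2])/d[2]
def proj(name,X):
    c=r.camera_model(name);K=np.array(c['mtx']);p=np.array(c['R'])@np.array(X)+np.array(c['t'])
    x,y=p[0]/p[2],p[1]/p[2];s=1+c['k1']*(x*x+y*y)
    return np.array([K[0,0]*x*s+K[0,2],K[1,1]*y*s+K[1,2]])
def tool():
    o=r.get_obs();return np.array(o['tool_pos']),Ro.from_rotvec(o['tcp_rot']).as_matrix(),o
E
python3 - <<'E'
from h import *
snap('scene','s0');snap('top','t0')
for n in('scene','top'):
    c=r.camera_model(n);R=np.array(c['R']);print(n,c['mtx'],c['k1'],-R.T@np.array(c['t']),R)
p,R,o=tool();print(o,R)
E
```

```text
scene [[365.91785383   0.         322.69769992]
 [  0.         365.91785383 202.01852974]
 [  0.           0.           1.        ]] 0.016328827075004125 [ 1.03158312 -0.50182695  0.59851088] [[ 0.67241324  0.73981136 -0.02322883]
 [ 0.42291876 -0.40976708 -0.80822686]
 [-0.60745383  0.53363854 -0.58841292]]
top [[363.87116238   0.         310.69985473]
 [  0.         363.87116238 198.59578204]
 [  0.           0.           1.        ]] 0.004282483553405222 [ 0.45855163 -0.02630974  0.92248161] [[-2.22689730e-02 -9.99751728e-01 -7.58199021e-04]
 [-9.97102292e-01  2.22651241e-02 -7.27412103e-02]
 [ 7.27400321e-02 -8.63870064e-04 -9.97350561e-01]]
{'time': 0.1, 'q': array([ 1.07784292,  0.41181746, -0.01272639,  1.59690953,  0.00563558,
        1.13431215, -0.0822077 ]), 'dq': array([-0.00310114, -0.0022951 ,  0.00171988, -0.00090563, -0.00086203,
       -0.00062141, -0.00147818]), 'tau': array([ 1.66909973e-03, -5.89099002e+01,  6.43397626e-01, -2.91710240e+01,
       -5.37787483e-02,  1.45989703e-02,  5.51988398e-05]), 'tool_pos': array([ 0.2573444 , -0.56908315,  0.22191544]), 'tcp_rot': array([ 0.89155801,  1.3820051 , -0.89047959]), 'ft_force': array([-0.65484008, -0.01813845,  0.89313072]), 'wrist_torque': array([-0.03103323,  0.00819698, -0.00020693]), 'finger_gap': 0.9982891494910349} [[-6.93632660e-04  9.11122005e-01  4.12136156e-01]
 [ 1.22844771e-03  4.12136721e-01 -9.11121185e-01]
 [-9.99999005e-01 -1.25695694e-04 -1.40513723e-03]]
```

View pics/t0.png

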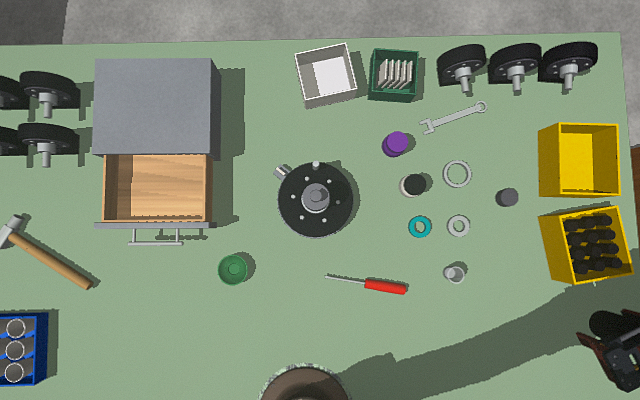

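View pics/s0.png

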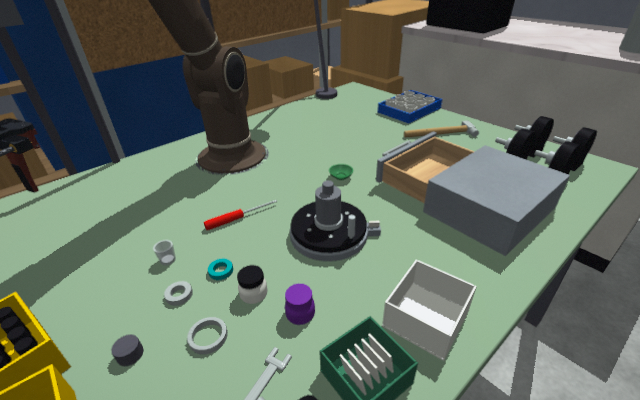

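The top view shows the rotor at about (316,198), with the cap on it, the pin at about (316,165) and the pointer at (282,172). The rings are at (457,174) and (459,226), the jar at (412,185), and the drawer at about (160,188). Next I'll measure these.

```bash
python3 - <<'E'
from h import *
im=cv2.imread('pics/t0.png')
a=cv2.resize(im[130:290,370:530],None,fx=5,fy=5,interpolation=cv2.INTER_NEAREST)[:600*800//800]
cv2.imwrite('pics/c1.png',cv2.resize(im[140:250,260:400],None,fx=5,fy=5,interpolation=cv2.INTER_CUBIC))
cv2.imwrite('pics/c2.png',cv2.resize(im[130:290,370:530],None,fx=3.7,fy=3.7,interpolation=cv2.INTER_CUBIC))
s=cv2.imread('pics/s0.png')
cv2.imwrite('pics/c3.png',cv2.resize(s[170:270,270:400],None,fx=5,fy=5,interpolation=cv2.INTER_CUBIC))
hsv=cv2.cvtColor(im,cv2.COLOR_BGR2HSV)
# rings: low saturation & bright
m=((hsv[:,:,1]<40)&(hsv[:,:,2]>120)).astype(np.uint8)
n,l,st,c=cv2.connectedComponentsWithStats(m)
for i in range(1,n):
    if st[i,4]>40 and st[i,4]<2000:
        pts=np.argwhere(l==i)[:,::-1].astype(np.float32); (cx,cy),rad=cv2.minEnclosingCircle(pts)
        print(st[i],c[i].round(1),round(cx,1),round(cy,1),round(rad*2+1,1),onz('top',cx,cy,0.015).round(4))
E
```

```text
[378  59  10  26 156] [382.6  71.7] 382.5 71.5 27.6 [ 0.8473 -0.2184  0.015 ]
[381  59  13  29 106] [389.7  72. ] 386.5 73.0 31.1 [ 0.8431 -0.2285  0.015 ]
[387  60  13  28 103] [395.9  72.1] 393.0 73.5 30.5 [ 0.8414 -0.2451  0.015 ]
[393  60  13  29 110] [402.   73.2] 399.0 74.0 31.5 [ 0.8397 -0.2604  0.015 ]
[399  61  14  28 112] [408.1  73. ] 405.5 74.5 31.0 [ 0.838 -0.277  0.015]
[562  64  16  10 131] [569.5  68.4] 569.5 69.5 17.6 [ 0.841  -0.6965  0.015 ]
[456  67  15  11 119] [462.6  71.5] 462.5 72.0 17.4 [ 0.8411 -0.4231  0.015 ]
[508  66  17  10 122] [516.  70.] 516.0 70.6 17.6 [ 0.8416 -0.56    0.015 ]
[512  75   9  15  97] [516.5  82.4] 516.5 82.1 15.6 [ 0.8112 -0.5593  0.015 ]
[566  74   7  16  87] [568.7  80.7] 569.5 81.5 16.8 [ 0.8096 -0.6942  0.015 ]
[461  77   8  15  90] [464.2  83.9] 464.0 84.0 15.6 [ 0.8095 -0.4253  0.015 ]
[39 93 12  8 88] [44.  96.5] 44.2 96.5 13.6 [0.8006 0.6458 0.015 ]
[419 100  69  35 522] [452.  116.6] 453.4 116.0 71.7 [ 0.7268 -0.3942  0.015 ]
[ 43 102   6  15  80] [ 45.4 108.9] 45.0 109.0 15.6 [0.768  0.6429 0.015 ]
[ 37 143  12   9  96] [ 42
[... 664 characters left out ...]
15 ]
[  94  222  116   25 1012] [152.7 229.9] 151.5 226.0 116.1 [0.4653 0.3701 0.015 ]
[442 266  23  18 199] [453.4 274.2] 453.0 274.5 24.1 [ 0.3297 -0.3729  0.015 ]
[323 276  42   8  97] [343.6 279.7] 343.5 280.0 42.4 [ 0.3222 -0.1033  0.015 ]
[  6 319  20  19  91] [ 16.  327.7] 15.5 327.9 20.5 [0.2257 0.6973 0.015 ]
[  5 340  20  20  87] [ 14.9 349.4] 14.6 349.8 20.8 [0.1739 0.6975 0.015 ]
[  4 362  20  21  82] [ 14.4 371. ] 13.6 372.0 21.0 [0.1219 0.6978 0.015 ]
[264 362  52  25 203] [286.4 370.7] 289.5 374.5 56.2 [0.1004 0.0335 0.015 ]
[317 364  18  10  46] [324.7 368.4] 325.5 368.5 20.2 [ 0.1125 -0.0537  0.015 ]
[257 387   9  13  54] [260.7 393.2] 261.0 393.5 14.6 [0.0578 0.1028 0.015 ]
```

View pics/c1.png

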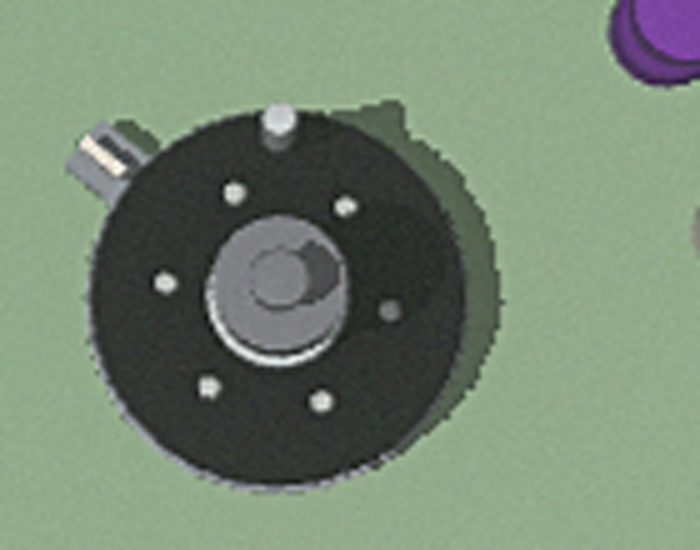

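View pics/c2.png

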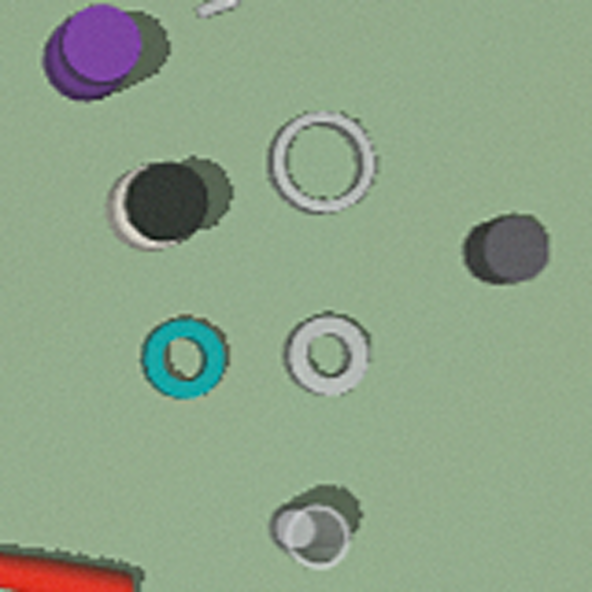

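View pics/c3.png

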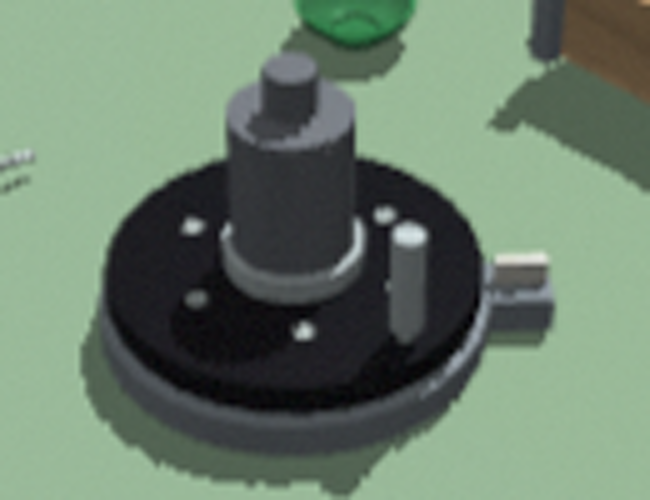

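The two rings present are ring1 (about 70 mm) and ring3 (about 54 mm). The turquoise one is the decoy. Now the precise measurements.

```bash
cat > m.py <<'E'
from h import *
def blob(name,im,mask,near,z,minA=30):
    n,l,st,c=cv2.connectedComponentsWithStats(mask.astype(np.uint8))
    b=[i for i in range(1,n) if st[i,4]>=minA]
    i=min(b,key=lambda i:np.hypot(*(c[i]-near)))
    ct=max(cv2.findContours((l==i).astype(np.uint8),cv2.RETR_EXTERNAL,cv2.CHAIN_APPROX_NONE)[0],key=len)[:,0]
    return ct,st[i]
def circ(name,pts,z):
    P=np.array([onz(name,u,v,z)[:2] for u,v in pts])
    A=np.c_[2*P,np.ones(len(P))];s=np.linalg.lstsq(A,(P**2).sum(1),rcond=None)[0]
    rad=np.sqrt(s[2]+s[0]**2+s[1]**2)
    return s[:2],rad
E
python3 - <<'E'
from m import *
T=cv2.imread('pics/t0.png');S=cv2.imread('pics/s0.png')
for name,im,pts in(('top',T,{'ring1':(457,174),'ring3':(459,226)}),('scene',S,{'ring1':(208,335),'ring3':(178,292)})):
    h=cv2.cvtColor(im,cv2.COLOR_BGR2HSV)
    for k,p in pts.items():
        m=((h[:,:,1]<45)&(h[:,:,2]>90))
        ct,st=blob(name,im,m,p,.015); c,rad=circ(name,ct,.015); print(name,k,st,c.round(4),rad.round(4))
h=cv2.cvtColor(T,cv2.COLOR_BGR2HSV)
# disc
m=(T.max(2)<75); ct,st=blob('top',T,m,(316,198),.04,500);hull=cv2.convexHull(ct)[:,0];c,rad=circ('top',hull,.04);print('disc',st,c,rad)
# bolts
B=[(234,193),(346,206),(390,310),(321,401),(208,386),(166,283)]
P=np.array([onz('top',260+u/5-.4,140+v/5-.4,.042) for u,v in B]);print('bolts',P.mean(0))
print('knob',onz('top',260+280/5-.4,140+279/5-.4,.150),'captop',onz('top',260+278/5-.4,140+284/5-.4,.126))
print('pin',onz('top',260+279/5-.4,140+118/5-.4,.1),'ptr',onz('top',260+103/5-.4,140+156/5-.4,.034))
print('jarlid',onz('top',370+167/3.7,130+201/3.7,.058))
# scene knob top / pin
s=lambda u,v:(270+u/5-.4,170+v/5-.4)
print('S knob',onz('scene',*s(292,70),.15),'pin',onz('scene',*s(410,235),.1),'ptr',onz('scene',*s(522,262),.034))
cv2.imwrite('pics/c4.png',cv2.resize(T[140:260,80:250],None,fx=4.5,fy=4.5,interpolation=cv2.INTER_CUBIC))
E
```

```text
top ring1 [438 160  34  30 390] [ 0.5802 -0.3926] 0.037
top ring3 [445 215  27  23 354] [ 0.4488 -0.3916] 0.028
scene ring1 [192 353  13   9  38] [ 0.6132 -0.4327] 0.007Traceback (most recent call last):
  File "<stdin>", line 7, in <module>
  File "m.py", line 9, in circ
    P=np.array([onz(name,u,v,z)[:2] for u,v in pts])
                ~~~^^^^^^^^^^^^
  File "h.py", line 17, in onz
    o,d=ray(name,u,v);return o+d*(z-o[2])/d[2]
        ~~~^^^^^^^^^^
  File "h.py", line 9, in ray
    c=r.camera_model(name);K=np.array(c['mtx']);R=np.array(c['R']);t=np.array(c['t'])
ValueError: time passes only in moves, steps and waits
```

```bash
python3 - <<'E'
s=open('h.py').read()
s=s.replace("def snap","CM={n:r.camera_model(n) for n in('scene','top')}\ndef snap").replace("c=r.camera_model(name)","c=CM[name]")
open('h.py','w').write(s)
E
python3 - <<'E'
from m import *
T=cv2.imread('pics/t0.png');S=cv2.imread('pics/s0.png')
for name,im,pts in(('top',T,{'ring1':(457,174),'ring3':(459,226)}),('scene',S,{'ring1':(208,335),'ring3':(178,292)})):
    h=cv2.cvtColor(im,cv2.COLOR_BGR2HSV)
    for k,p in pts.items():
        m=((h[:,:,1]<40)&(h[:,:,2]>(120 if name=='top' else 100)))
        ct,st=blob(name,im,m,p,.015); c,rad=circ(name,cv2.convexHull(ct)[:,0],.015); print(name,k,st,c.round(4),rad.round(4))
m=(T.max(2)<75); ct,st=blob('top',T,m,(316,198),.04,500);hull=cv2.convexHull(ct)[:,0];c,rad=circ('top',hull,.04);print('disc',st,c,rad)
B=[(234,193),(346,206),(390,310),(321,401),(208,386),(166,283)]
P=np.array([onz('top',260+u/5-.4,140+v/5-.4,.042) for u,v in B]);print('bolts',P.mean(0))
print('knob',onz('top',260+280/5-.4,140+279/5-.4,.150),'captop',onz('top',260+278/5-.4,140+284/5-.4,.126))
print('pin',onz('top',260+279/5-.4,140+118/5-.4,.1),'ptr',onz('top',260+103/5-.4,140+156/5-.4,.034))
print('jarlid',onz('top',370+167/3.7-.4,130+201/3.7-.4,.058))
s=lambda u,v:(270+u/5-.4,170+v/5-.4)
print('S knob',onz('scene',*s(292,70),.15),'pin',onz('scene',*s(410,235),.1),'ptr',onz('scene',*s(522,262),.034))
cv2.imwrite('pics/c4.png',cv2.resize(T[140:260,80:250],None,fx=4.5,fy=4.5,interpolation=cv2.INTER_CUBIC))
E
```

```text
top ring1 [443 160  29  28 264] [ 0.5796 -0.3949] 0.0356
top ring3 [448 216  22  21 272] [ 0.4481 -0.3923] 0.0271
scene ring1 [187 317  41  33 480] [ 0.5818 -0.3975] 0.0358
scene ring3 [164 280  29  22 347] [ 0.4518 -0.3934] 0.0284
disc [ 278  163   75   74 3542] [ 0.52194    -0.03833896] 0.0910364557669928
bolts [ 0.52191404 -0.03773043  0.042     ]
knob [ 0.52148143 -0.03756521  0.15      ] captop [ 0.52125387 -0.03698565  0.126     ]
pin [ 0.59928188 -0.03955117  0.1       ] ptr [0.59362501 0.04646382 0.034     ]
jarlid [ 0.55117166 -0.27618939  0.058     ]
S knob [ 0.52502822 -0.03947464  0.15      ] pin [ 0.60110865 -0.04072656  0.1       ] ptr [0.59640011 0.04418808 0.034     ]
```

View pics/c4.png

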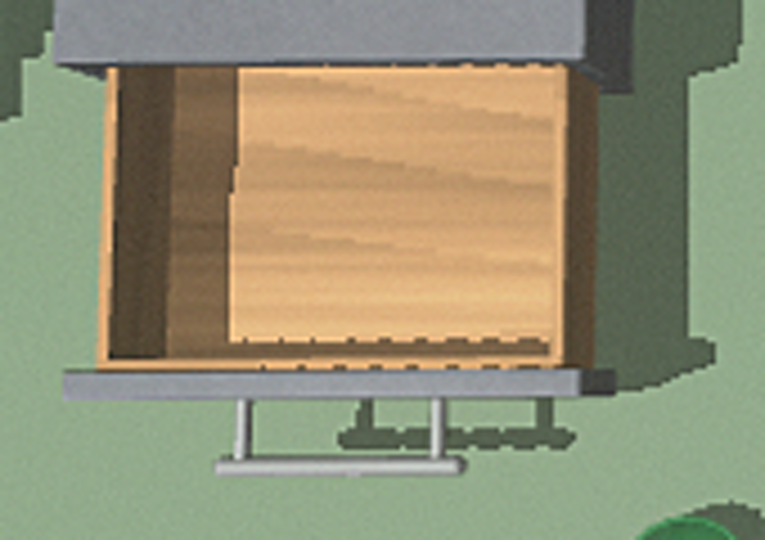

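```bash
python3 - <<'E'
from m import *
c=lambda u,v:(80+u/4.5-.4,140+v/4.5-.4)
for n,u,v,z in[('FL',108,358,.078),('FR',554,358,.078),('BL',117,68,.078),('BR',556,68,.078),('floorFL',166,355,.022),('floorBL',176,68,.022)]:
    print(n,onz('top',*c(u,v),z).round(4))
print('cabinet edge',onz('top',*c(60,62),.1),onz('top',*c(583,62),.1))
S=cv2.imread('pics/s0.png')
cv2.imwrite('pics/c5.png',cv2.resize(S[120:250,370:570],None,fx=4,fy=4,interpolation=cv2.INTER_CUBIC))
p,R,o=tool();print(p,R.round(3),o['q'].round(3))
E
```

```text
FL [0.4831 0.4534 0.078 ]
FR [0.478  0.2242 0.078 ]
BL [0.6341 0.4516 0.078 ]
BR [0.629 0.223 0.078]
floorFL [0.4857 0.4535 0.022 ]
floorBL [0.645  0.4505 0.022 ]
cabinet edge [0.63319171 0.46802878 0.1       ] [0.62736899 0.20280933 0.1       ]
[ 0.2573444  -0.56908315  0.22191544] [[-0.001  0.911  0.412]
 [ 0.001  0.412 -0.911]
 [-1.    -0.    -0.001]] [ 1.078  0.412 -0.013  1.597  0.006  1.134 -0.082]
```

View pics/c5.png

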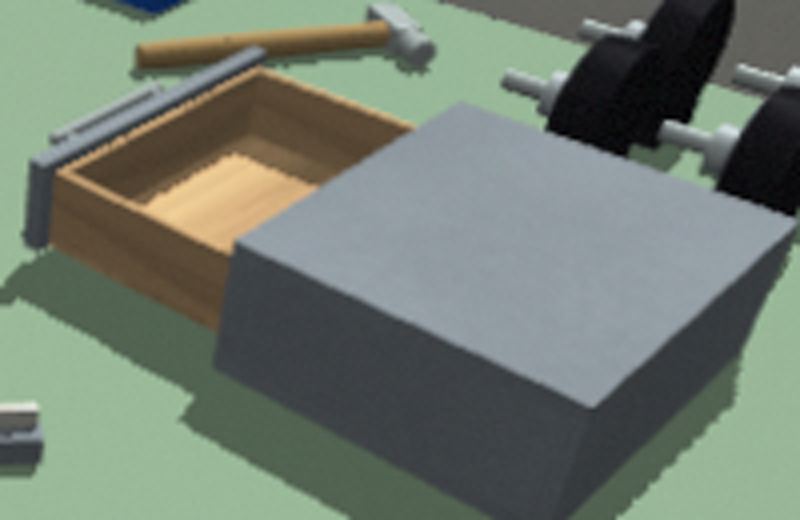

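>>> step_arm([
  [-10, 0, 0, 8.1, 0, 0, 87],
  [-10, 0, 0, 8.1, 0, 0, 87],
  [0, 0, 0, 8.1, 0, 0, 87],
  [0, 27, -53, 0, 0, 0, 87],
  [0, 27, -53, 0, 0, 0, 87],
  [0, 27, -53, 0, 0, 0, 87],
  [0, 27, -53, 0, 0, 0, 87],
  [0, 27, -53, 0, 0, 0, 87],
  [0, 27, -53, 0, 0, 0, 87],
  [0, 27, -53, 0, 0, 0, 87],
])

```text
time: 1.35
tool_pos: [0.4533, -0.1929, 0.2391]
tcp_rot: [1.227, 1.206, -1.228]
ft_force: [1.0, 0.2, 0.2]
finger_gap: 0.991
```

```bash
cat > d.py <<'E'
from h import *
import sys
# usage: d.py x y z [yawdeg of tool y axis]
p,R,o=tool()
a=[float(v) for v in sys.argv[1:]]
yaw=np.degrees(np.arctan2(R[1,1],R[0,1]))
print('t',round(o['time'],2),'p',(p*1000).round(1),'yaw',yaw.round(2),'tilt',np.degrees(np.arccos(-R[2,0])).round(2),'F',np.round(o['ft_force'],1),'gap',round(o['finger_gap']*88,1),'q7',o['q'].round(2))
print('x-axis off',R[:,0].round(4))
if a: print('tool delta mm',(R.T@(np.array(a[:3])-p)*1000).round(1),'world',((np.array(a[:3])-p)*1000).round(1))
E
python3 d.py 0.5235 -0.038 0.24
```

```text
t 1.35 p [ 453.3 -192.9  239.1] yaw -1.33 tilt 0.41 F [1.  0.2 0.2] gap 87.2 q7 [ 0.45  0.18 -0.17  1.87  0.03  1.09 -1.32]
x-axis off [-0.0055  0.0046 -1.    ]
tool delta mm [  -0.6   66.6 -156.5] world [ 70.2 154.9   0.9]
```

>>> step_arm([
  [0, 22, -52, 0, 0, 0, 87],
  [0, 22, -52, 0, 0, 0, 87],
  [0, 22, -52, 0, 0, 0, 87],
  [30, 0, 0, 0, 0, 0, 87],
  [30, 0, 0, 0, 0, 0, 87],
  [0, 0, 0, 0, 0, 0, 87],
  [0, 0, 0, 0, 0, 0, 87],
  [0, 0, 0, 0, 0, 0, 87],
  [0, 0, 0, 0, 0, 0, 87],
  [0, 0, 0, 0, 0, 0, 87],
])

```text
time: 2.6
tool_pos: [0.5264, -0.0272, 0.1806]
tcp_rot: [1.224, 1.208, -1.219]
ft_force: [0.2, 0.6, -0.0]
finger_gap: 0.989
```

```bash
python3 d.py 0.5235 -0.038 0.085; python3 - <<'E'
from h import *
a=snap('top');b=snap('scene')
p,R,o=tool()
# show projected TCP
print(proj('top',p),proj('scene',p))
A=cv2.resize(a[130:270,240:400,::-1],None,fx=4,fy=4,interpolation=cv2.INTER_CUBIC)
B=cv2.resize(b[120:270,260:420,::-1],None,fx=4,fy=4,interpolation=cv2.INTER_CUBIC)
cv2.imwrite('pics/t1.png',A);cv2.imwrite('pics/s1.png',B)
E
```

```text
t 2.6 p [526.4 -27.2 180.6] yaw -0.89 tilt 0.37 F [ 0.2  0.6 -0. ] gap 87.0 q7 [ 0.19  0.31 -0.28  1.87  0.09  0.98 -1.71]
x-axis off [-0.0018  0.0062 -1.    ]
tool delta mm [95.5 -2.6 11.5] world [ -2.9 -10.8 -95.6]
[310.62837413 191.95758895] [332.30019582 170.11543317]
```

View pics/s1.png

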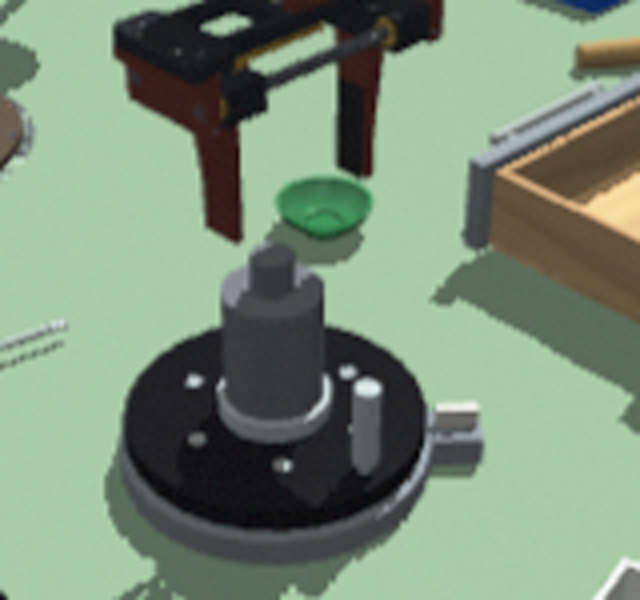

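View pics/t1.png

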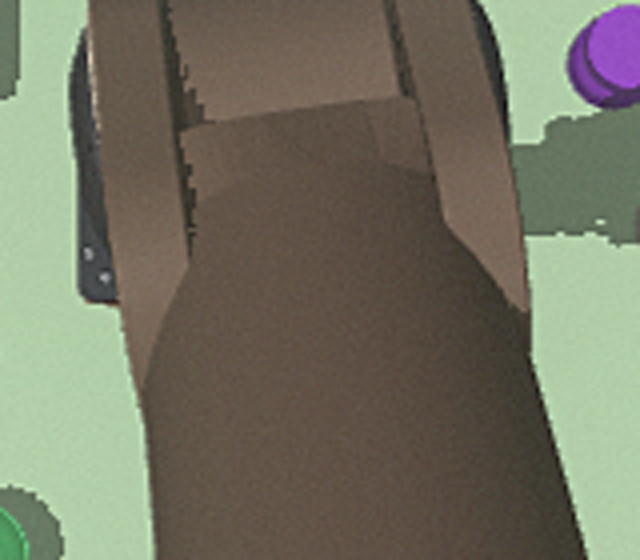

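>>> step_arm([
  [0, -3, 11.5, 0, 0, 0, 87],
  [0, 0, 0, 0, 0, 0, 87],
  [30, 0, 0, 0, 0, 0, 87],
  [30, 0, 0, 0, 0, 0, 87],
  [30, 0, 0, 0, 0, 0, 87],
  [0, 0, 0, 0, 0, 0, 87],
  [0, 0, 0, 0, 0, 0, 40],
  [0, 0, 0, 0, 0, 0, 40],
  [0, 0, 0, 0, 0, 0, 40],
  [0, 0, 0, 0, 0, 0, 40],
])

```text
time: 3.95
tool_pos: [0.5255, -0.04, 0.0926]
tcp_rot: [1.229, 1.201, -1.216]
ft_force: [-1.1, 0.4, -1.6]
finger_gap: 0.688
```

```bash
python3 d.py 0.523 -0.0385 0.085
```

```text
t 3.95 p [525.5 -40.   92.6] yaw -1.01 tilt 0.44 F [-1.1  0.4 -1.6] gap 60.6 q7 [ 0.19  0.41 -0.26  1.96  0.14  0.78 -1.73]
x-axis off [ 0.0051  0.0058 -1.    ]
tool delta mm [ 7.6 -2.6 -1.4] world [-2.5  1.5 -7.6]
```

>>> step_arm([
  [-30, 0, 0, 0, 0, 0, 40],
  [-30, 0, 0, 0, 0, 0, 40],
  [-35, 0, 0, 0, 0, 0, 40],
  [0, 4, -40, 0, 0, 0, 40],
  [0, 3, -55, 0, 0, 0, 40],
  [0, 3, -55, 0, 0, 0, 40],
  [0, 3, -55, 0, 0, 0, 40],
  [0, 3, -55, 0, 0, 0, 40],
  [0, 3, -55, 0, 0, 0, 40],
  [0, 0, -40, 0, 0, 0, 40],
])

```text
time: 5.2
tool_pos: [0.5539, 0.3186, 0.1949]
tcp_rot: [1.238, 1.192, -1.222]
ft_force: [0.4, 0.1, -1.2]
finger_gap: 0.684
```

```bash
python3 d.py 0.543 0.390 0.063;python3 - <<'E'
from h import *
a=snap('top');b=snap('scene')
T=cv2.imread('pics/t0.png')
A=cv2.resize(a[140:260,80:400,::-1],None,fx=2.5,fy=2.5,interpolation=cv2.INTER_CUBIC)
B=cv2.resize(b[100:270,260:560,::-1],None,fx=2.6,fy=2.6,interpolation=cv2.INTER_CUBIC)
cv2.imwrite('pics/t2.png',A);cv2.imwrite('pics/s2.png',B)
cv2.imwrite('pics/t2f.png',a[:,:,::-1]);cv2.imwrite('pics/s2f.png',b[:,:,::-1])
E
```

```text
t 5.2 p [553.9 318.6 194.9] yaw -1.66 tilt 0.57 F [ 0.4  0.1 -1.2] gap 60.2 q7 [-0.34  0.48 -0.37  1.58  0.19  1.1  -2.36]
x-axis off [ 0.0092  0.0038 -1.    ]
tool delta mm [132.  -14.1 -70.5] world [ -10.9   71.4 -131.9]
```

View pics/s2.png

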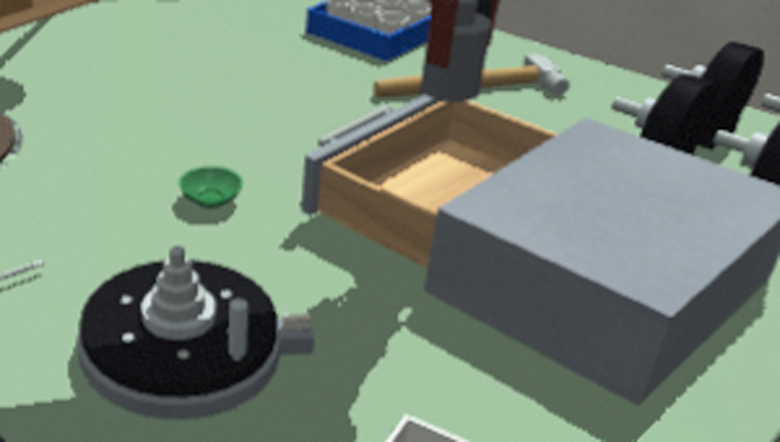

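View pics/t2.png

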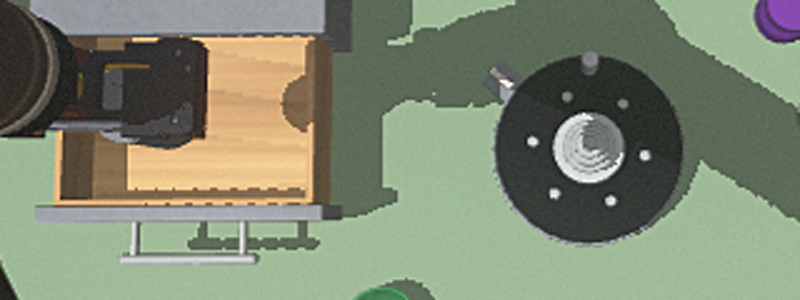

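The shaft is bare and the cap is held upright above the drawer. Next I'll lower the cap.

>>> step_arm([
  [0, -7, -36, 0, 0, 0, 40],
  [0, -7, -36, 0, 0, 0, 40],
  [0, 0, 0, 0, 0, 0, 40],
  [40, 0, 0, 0, 0, 0, 40],
  [40, 0, 0, 0, 0, 0, 40],
  [25, 0, 0, 0, 0, 0, 40],
  [15, 0, 0, 0, 0, 0, 40],
  [0, 0, 0, 0, 0, 0, 40],
  [0, 0, 0, 0, 0, 0, 40],
  [0, 0, 0, 0, 0, 0, 40],
])

```text
time: 6.55
tool_pos: [0.5468, 0.3865, 0.0747]
tcp_rot: [1.241, 1.185, -1.222]
ft_force: [-0.2, -0.0, -0.7]
finger_gap: 0.689
```

```bash
python3 d.py 0.543 0.390 0.063
```

```text
t 6.55 p [546.8 386.5  74.7] yaw -1.86 tilt 0.81 F [-0.2 -0.  -0.7] gap 60.6 q7 [-0.46  0.65 -0.34  1.61  0.27  0.92 -2.5 ]
x-axis off [ 0.014   0.0017 -0.9999]
tool delta mm [11.7 -4.1 -3.4] world [ -3.8   3.5 -11.7]
```

>>> step_arm([
  [7, 0, 0, 0, 0, 0, 40],
  [4, 0, 0, 0, 0, 0, 40],
  [2, 0, 0, 0, 0, 0, 40],
  [0, 0, 0, 0, 0, 0, 74],
  [0, 0, 0, 0, 0, 0, 74],
  [0, 0, 0, 0, 0, 0, 74],
  [-30, 0, 0, 0, 0, 0, 74],
  [-45, 0, 0, 0, 0, 0, 74],
  [-50, 0, 0, 0, 0, 0, 74],
  [0, 0, 62, 0, 0, 0, 74],
])

```text
time: 7.8
tool_pos: [0.542, 0.3296, 0.1909]
tcp_rot: [1.239, 1.191, -1.213]
ft_force: [1.4, 0.1, -0.1]
finger_gap: 0.839
```

```bash
python3 d.py 0.5806 -0.396 0.19
```

```text
t 7.8 p [542.  329.6 190.9] yaw -1.41 tilt 0.95 F [ 1.4  0.1 -0.1] gap 73.9 q7 [-0.35  0.47 -0.38  1.6   0.2   1.08 -2.38]
x-axis off [ 0.0153  0.0064 -0.9999]
tool delta mm [ -3.1  56.4 724.5] world [  38.6 -725.6   -0.9]
```

>>> step_arm([
  [0, 0, 50, -1.4, -0.4, -0.9, 87],
  [0, 4, 60, 0, 0, 0, 87],
  [0, 4, 60, 0, 0, 0, 87],
  [0, 4, 60, 0, 0, 0, 87],
  [0, 4, 60, 0, 0, 0, 87],
  [0, 4, 60, 0, 0, 0, 87],
  [0, 4, 60, 0, 0, 0, 87],
  [0, 4, 60, 0, 0, 0, 87],
  [0, 4, 60, 0, 0, 0, 87],
  [0, 4, 60, 0, 0, 0, 87],
])

```text
time: 9.05
tool_pos: [0.579, -0.2778, 0.1963]
tcp_rot: [1.21, 1.204, -1.199]
ft_force: [1.2, -0.5, -0.1]
finger_gap: 0.99
```

```bash
python3 d.py 0.5806 -0.396 0.10
```

```text
t 9.05 p [ 579.  -277.8  196.3] yaw 0.27 tilt 0.58 F [ 1.2 -0.5 -0.1] gap 87.1 q7 [ 0.52  0.47 -0.21  1.58  0.1   1.09 -1.28]
x-axis off [ 1.010e-02 -5.000e-04 -9.999e-01]
tool delta mm [9.640e+01 1.000e-01 1.181e+02] world [   1.6 -118.2  -96.3]
```

>>> step_arm([
  [0, 0, 58, 0, 0, -0.6, 87],
  [0, 0, 58, 0, 0, 0, 87],
  [10, 0, 0, -10.5, 0, 0, 87],
  [10, 0, 0, -10.5, 0, 0, 87],
  [10, 0, 0, -10.5, 0, 0, 87],
  [10, 0, 0, -10.5, 0, 0, 87],
  [10, 0, 0, -10.5, 0, 0, 87],
  [10, 0, 0, -10.5, 0, 0, 87],
  [10, 0, 0, -10.5, 0, 0, 87],
  [0, 0, 0, -10.5, 0, 0, 87],
])

```text
time: 10.3
tool_pos: [0.5767, -0.4066, 0.1247]
tcp_rot: [0.053, 1.569, -0.061]
ft_force: [-1.1, -0.4, 0.0]
finger_gap: 0.989
```

```bash
python3 d.py 0.5806 -0.396 0.004; python3 - <<'E'
from m import *
a=snap('top','t3');b=snap('scene','s3')
S=b[:,:,::-1].copy();h=cv2.cvtColor(S,cv2.COLOR_BGR2HSV)
for k,p in {'ring1':(208,335),'ring3':(178,292)}.items():
    try:
        ct,st=blob('scene',S,(h[:,:,1]<40)&(h[:,:,2]>100),p,.015);c,rad=circ('scene',cv2.convexHull(ct)[:,0],.015);print(k,st,c.round(4),rad.round(4))
    except Exception as e: print(e)
E
```

```text
t 10.3 p [ 576.7 -406.6  124.7] yaw 85.85 tilt 0.27 F [-1.1 -0.4  0. ] gap 87.1 q7 [ 0.85  0.68 -0.49  1.45  0.35  1.09  0.22]
x-axis off [ 4.0e-04 -4.8e-03 -1.0e+00]
tool delta mm [120.7  11.4   3. ] world [   3.9   10.6 -120.7]
ring1 [187 316  41  35 528] [ 0.5839 -0.3983] 0.0371
ring3 [163 291   8  13  45] [ 0.4483 -0.4191] 0.0137
```

View pics/s3.png

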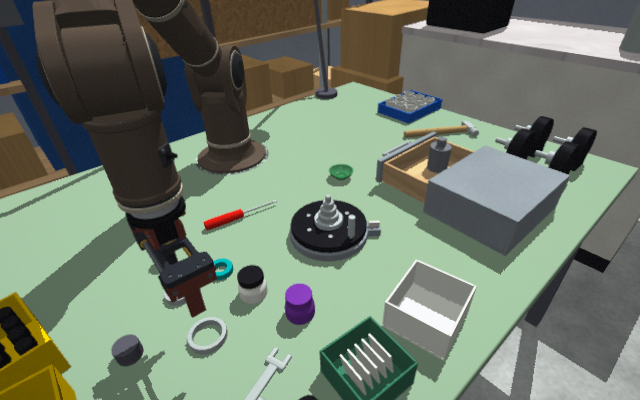

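View pics/t3.png

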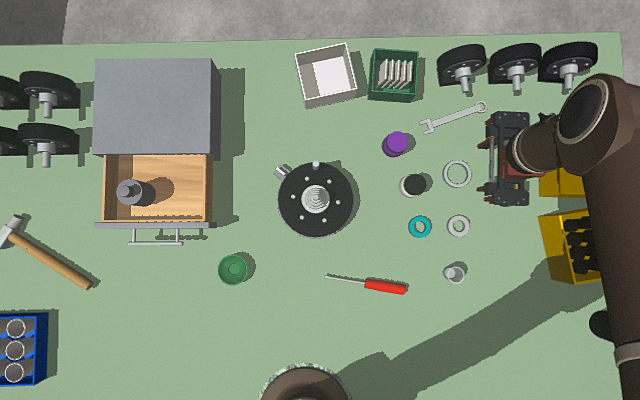

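>>> step_arm([
  [0, 11, 3, -4.1, 0, 0, 87],
  [0, 0, 0, 0, 0, 0, 87],
  [35, 0, 0, 0, 0, 0, 87],
  [35, 0, 0, 0, 0, 0, 87],
  [25, 0, 0, 0, 0, 0, 87],
  [10, 0, 0, 0, 0, 0, 87],
  [0, 0, 0, 0, 0, 0, 87],
  [0, 0, 0, 0, 0, 0, 87],
  [0, 0, 0, 0, 0, 0, 87],
  [0, 0, 0, 0, 0, 0, 87],
])

```text
time: 11.65
tool_pos: [0.5836, -0.4019, 0.0239]
tcp_rot: [0.02, 1.562, -0.039]
ft_force: [0.6, -0.1, 1.0]
finger_gap: 0.99
```

```bash
python3 d.py 0.581 -0.396 0.005; python3 - <<'E'
import cv2
T=cv2.imread('pics/t3.png');S=cv2.imread('pics/s3.png')
cv2.imwrite('pics/c6.png',cv2.resize(T[160:240,275:360],None,fx=7,fy=7,interpolation=cv2.INTER_CUBIC))
cv2.imwrite('pics/c7.png',cv2.resize(S[185:265,285:385],None,fx=7,fy=7,interpolation=cv2.INTER_CUBIC))
E
```

```text
t 11.65 p [ 583.6 -401.9   23.9] yaw 87.85 tilt 0.88 F [ 0.6 -0.1  1. ] gap 87.1 q7 [ 0.82  0.79 -0.46  1.52  0.42  0.92  0.19]
x-axis off [ 0.0088 -0.0125 -0.9999]
tool delta mm [18.8  6.  -3. ] world [ -2.6   5.9 -18.9]
```

View pics/c6.png

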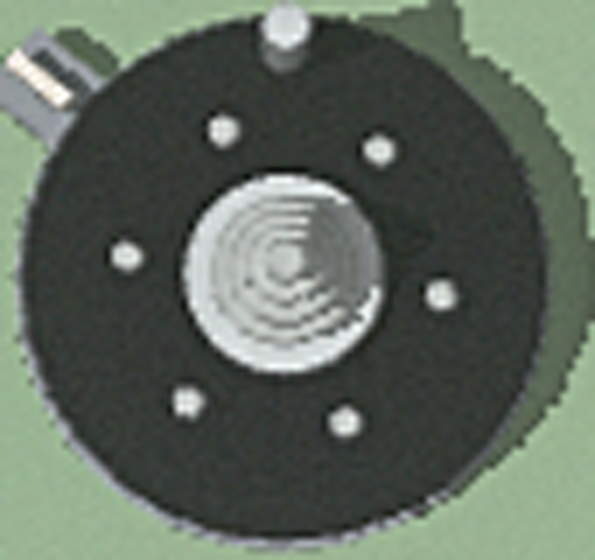

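View pics/c7.png

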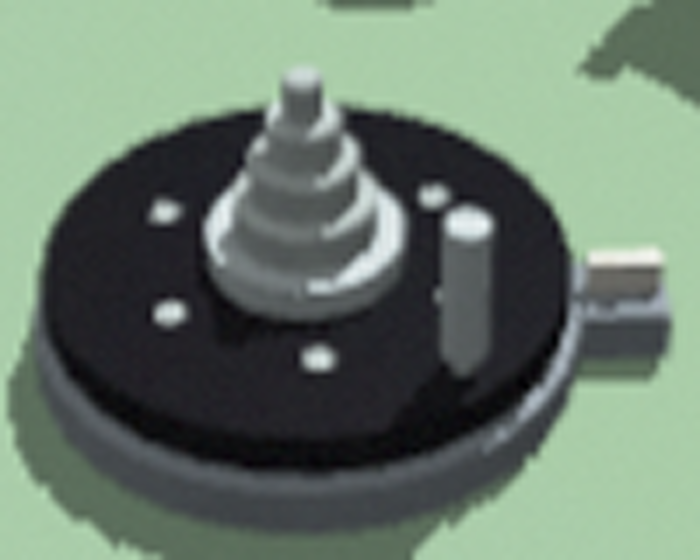

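>>> step_arm([
  [8, 6, -3, -2, 0.5, 0.7, 87],
  [7, 0, 0, 0, 0, 0, 87],
  [3, 0, 0, 0, 0, 0, 87],
  [0, 0, 0, 0, 0, 0, 87],
  [0, 0, 0, 0, 0, 0, 60],
  [0, 0, 0, 0, 0, 0, 60],
  [0, 0, 0, 0, 0, 0, 60],
  [0, 0, 0, 0, 0, 0, 60],
  [0, 0, 0, 0, 0, 0, 60],
  [0, 0, 0, 0, 0, 0, 60],
])

```text
time: 12.9
tool_pos: [0.5807, -0.3955, 0.0047]
tcp_rot: [0.001, 1.571, 0.0]
ft_force: [0.3, 0.1, -0.9]
finger_gap: 0.78
```

```bash
python3 d.py 0.581 -0.396 0.005; python3 - <<'E'
from m import *
for n,u,v,z in(('boss',284,273,.052),('tip',285,259,.116)):
    print(n,onz('top',275+u/7-.43,160+v/7-.43,z).round(4))
print('tipS',onz('scene',285+303/7-.43,185+77/7-.43,.116).round(4))
S=cv2.imread('pics/s3.png');T=cv2.imread('pics/t3.png')
m=S.max(2)<60;ct,st=blob('scene',S,m,(328,228),.04,500);c,rad=circ('scene',cv2.convexHull(ct)[:,0],.04);print('discS',st,c,rad)
B=[(223,130),(379,150),(440,295),(345,421),(188,402),(126,256)]
P=np.array([onz('top',275+u/7-.43,160+v/7-.43,.042) for u,v in B]);print('boltsT',P.mean(0),np.linalg.norm(P-P.mean(0),axis=1))
g=cv2.cvtColor(T,cv2.COLOR_BGR2HSV);m=(T.max(2)>85)
ct,st=blob('top',T,m,(315,198),.052,300);c,rad=circ('top',cv2.convexHull(ct)[:,0],.052);print('bossT',st,c,rad)
E
```

```text
t 12.9 p [ 580.7 -395.5    4.7] yaw 89.99 tilt 0.04 F [ 0.3  0.1 -0.9] gap 68.7 q7 [ 0.82  0.81 -0.47  1.53  0.43  0.9   0.21]
x-axis off [-1.e-04  7.e-04 -1.e+00]
tool delta mm [-0.3 -0.5  0.3] world [ 0.3 -0.5  0.3]
boss [ 0.5219 -0.0377  0.052 ]
tip [ 0.5217 -0.0373  0.116 ]
tipS [ 0.5231 -0.0388  0.116 ]
discS [ 291  201   75   52 2222] [ 0.53020899 -0.04563979] 0.09407866261033024
boltsT [ 0.52179177 -0.037654    0.042     ] [0.05488402 0.05490963 0.05462912 0.05468179 0.05489851 0.05502154]
bossT [301 185  29  29 653] [ 0.5216721  -0.03764103] 0.03428105787532591
```

>>> step_arm([
  [0, 0, 0, 0, 0, 0, 87],
  [0, 0, 0, 0, 0, 0, 87],
  [0, 0, 0, 10.6, 0, 0, 87],
  [0, 0, 0, 10.6, 0, 0, 87],
  [0, 0, 0, 10.6, 0, 0, 87],
  [0, 0, 0, 10.6, 0, 0, 87],
  [0, 0, 0, 10.6, 0, 0, 87],
  [0, 0, 0, 10.6, 0, 0, 87],
  [0, 0, 0, 10.6, 0, 0, 87],
  [0, 0, 0, 10.6, 0, 0, 87],
])

```text
time: 14.15
tool_pos: [0.5814, -0.3955, 0.0059]
tcp_rot: [1.161, 1.239, -1.158]
ft_force: [0.0, 0.1, 0.6]
finger_gap: 0.991
```

```bash
python3 d.py 0.5807 -0.396 0.004
```

```text
t 14.15 p [ 581.4 -395.5    5.9] yaw 3.83 tilt 0.13 F [0.  0.1 0.6] gap 87.2 q7 [ 0.6   0.76 -0.1   1.55  0.09  0.83 -1.05]
x-axis off [ 0.002   0.0011 -1.    ]
tool delta mm [ 1.9 -0.7  0.5] world [-0.7 -0.5 -1.9]
```

>>> step_arm([
  [2, -0.7, 0.5, 3.8, 0, -0.1, 87],
  [0, 0, 0, 0, 0, 0, 87],
  [0, 0, 0, 0, 0, 0, 87],
  [0, 0, 0, 0, 0, 0, 50],
  [0, 0, 0, 0, 0, 0, 50],
  [0, 0, 0, 0, 0, 0, 50],
  [0, 0, 0, 0, 0, 0, 50],
  [0, 0, 0, 0, 0, 0, 50],
  [0, 0, 0, 0, 0, 0, 50],
  [0, 0, 0, 0, 0, 0, 50],
])

```text
time: 15.4
tool_pos: [0.5813, -0.3958, 0.0045]
tcp_rot: [1.209, 1.209, -1.207]
ft_force: [0.3, -0.1, 0.8]
finger_gap: 0.781
```

```bash
python3 d.py 0.522 -0.038 0.16
```

```text
t 15.4 p [ 581.3 -395.8    4.5] yaw 0.07 tilt 0.09 F [ 0.3 -0.1  0.8] gap 68.7 q7 [ 0.59  0.76 -0.09  1.55  0.08  0.83 -1.1 ]
x-axis off [ 1.3e-03  8.0e-04 -1.0e+00]
tool delta mm [-155.3  -58.7 -358. ] world [-59.3 357.8 155.5]
```

>>> step_arm([
  [-45, 0, 0, 0, 0, 0, 50],
  [-50, 0, 0, 0, 0, 0, 50],
  [-55, 0, 0, 0, 0, 0, 50],
  [0, -9, -55, 0, 0, 0, 50],
  [0, -9, -58, 0, 0, 0, 50],
  [0, -9, -58, 0, 0, 0, 50],
  [0, -9, -58, 0, 0, 0, 50],
  [0, -9, -58, 0, 0, 0, 50],
  [0, -9, -50, 0, 0, 0, 50],
  [0, 0, 0, 0, 0, 0, 50],
])

```text
time: 16.65
tool_pos: [0.5228, -0.0486, 0.1574]
tcp_rot: [1.209, 1.213, -1.208]
ft_force: [-0.5, -0.3, -1.6]
finger_gap: 0.782
```

```bash
python3 d.py 0.5232 -0.0383 0.14
```

```text
t 16.65 p [522.8 -48.6 157.4] yaw 0.09 tilt 0.16 F [-0.5 -0.3 -1.6] gap 68.8 q7 [ 0.17  0.32 -0.2   1.9   0.08  0.93 -1.64]
x-axis off [-0.0015  0.0024 -1.    ]
tool delta mm [ 17.4   0.4 -10.2] world [  0.4  10.3 -17.4]
```

>>> step_arm([
  [0, 0.4, -10, 0, 0, 0, 50],
  [0, 0, 0, 0, 0, 0, 50],
  [0, 0, 0, 0, 0, 0, 50],
  [0, 0, 0, 0, 0, 0, 50],
  [0, 0, 0, 0, 0, 0, 50],
  [0, 0, 0, 0, 0, 0, 50],
  [0, 0, 0, 0, 0, 0, 50],
  [0, 0, 0, 0, 0, 0, 50],
  [0, 0, 0, 0, 0, 0, 50],
  [0, 0, 0, 0, 0, 0, 50],
])

```text
time: 17.9
tool_pos: [0.5235, -0.0426, 0.1569]
tcp_rot: [1.212, 1.209, -1.214]
ft_force: [0.0, 0.3, -2.2]
finger_gap: 0.784
```

```bash
python3 d.py 0.5232 -0.0383 0.0575; python3 - <<'E'
from h import *
b=snap('scene')
B=cv2.resize(b[130:270,270:390,::-1],None,fx=4.2,fy=4.2,interpolation=cv2.INTER_CUBIC)
cv2.imwrite('pics/s4.png',B)
E
```

```text
t 17.9 p [523.5 -42.6 156.9] yaw -0.27 tilt 0.13 F [ 0.   0.3 -2.2] gap 69.0 q7 [ 0.15  0.32 -0.2   1.9   0.08  0.93 -1.66]
x-axis off [-2.2e-03  8.0e-04 -1.0e+00]
tool delta mm [99.4 -0.1 -4.3] world [ -0.3   4.3 -99.4]
```

View pics/s4.png

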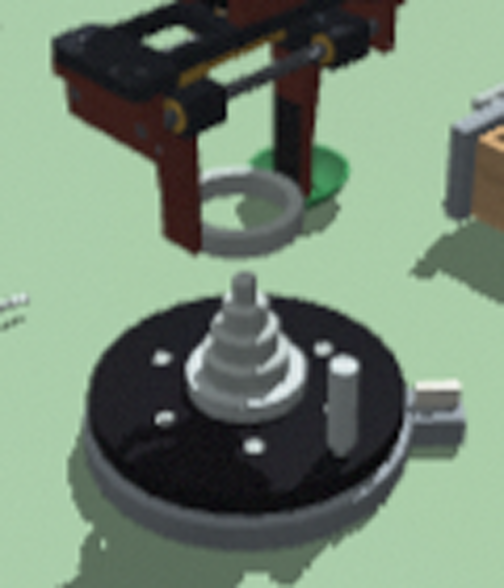

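>>> step_arm([
  [0, 0, -4, 0, 0, 0, 50],
  [0, 0, 0, 0, 0, 0, 50],
  [10, 0, -1, 0, 0, 0, 50],
  [15, 0, 0, 0, 0, 0, 50],
  [15, 0, 0, 0, 0, 0, 50],
  [0, 0, 0, 0, 0, 0, 50],
  [0, 0, 0, 0, 0, 0, 50],
  [0, 0, 0, 0, 0, 0, 50],
  [0, 0, 0, 0, 0, 0, 50],
  [0, 0, 0, 0, 0, 0, 50],
])

```text
time: 19.2
tool_pos: [0.5233, -0.0371, 0.1138]
tcp_rot: [1.212, 1.21, -1.214]
ft_force: [0.2, -0.2, -2.8]
finger_gap: 0.78
```

```bash
python3 d.py 0.5232 -0.0383 0.0575
```

```text
t 19.2 p [523.3 -37.1 113.8] yaw -0.26 tilt 0.16 F [ 0.2 -0.2 -2.8] gap 68.6 q7 [ 0.14  0.38 -0.2   1.94  0.1   0.83 -1.69]
x-axis off [-0.0027  0.001  -1.    ]
tool delta mm [56.3  0.1  1.2] world [ -0.1  -1.2 -56.3]
```

>>> step_arm([
  [12, 0, 1.2, 0, 0, 0, 50],
  [12, 0, 0, 0, 0, 0, 50],
  [10, 0, 0, 0, 0, 0, 50],
  [4, 0, 0, 0, 0, 0, 50],
  [0, 0, 0, 0, 0, 0, 50],
  [0, 0, 0, 0, 0, 0, 50],
  [0, 0, 0, 0, 0, 0, 50],
  [0, 0, 0, 0, 0, 0, 50],
  [0, 0, 0, 0, 0, 0, 50],
  [0, 0, 0, 0, 0, 0, 50],
])

```text
time: 20.45
tool_pos: [0.5235, -0.0384, 0.0735]
tcp_rot: [1.212, 1.209, -1.213]
ft_force: [-0.3, -0.1, -2.2]
finger_gap: 0.778
```

```bash
python3 d.py 0.5232 -0.0383 0.0575
```

```text
t 20.45 p [523.5 -38.4  73.5] yaw -0.26 tilt 0.12 F [-0.3 -0.1 -2.2] gap 68.5 q7 [ 0.13  0.44 -0.19  1.97  0.12  0.74 -1.7 ]
x-axis off [-1.8e-03  9.0e-04 -1.0e+00]
tool delta mm [16.  -0.3 -0.1] world [ -0.3   0.1 -16. ]
```

>>> step_arm([
  [3, 0, 0, 0, 0, 0, 50],
  [3, 0, 0, 0, 0, 0, 50],
  [3, 0, 0, 0, 0, 0, 50],
  [0, 0, 0, 0, 0, 0, 50],
  [0, 0, 0, 0, 0, 0, 50],
  [0, 0, 0, 0, 0, 0, 50],
  [0, 0, 0, 0, 0, 0, 50],
  [0, 0, 0, 0, 0, 0, 50],
  [0, 0, 0, 0, 0, 0, 50],
  [0, 0, 0, 0, 0, 0, 50],
])

```text
time: 21.7
tool_pos: [0.5235, -0.0384, 0.0638]
tcp_rot: [1.212, 1.209, -1.213]
ft_force: [0.2, 0.8, -1.0]
finger_gap: 0.774
```

```bash
python3 d.py 0.5232 -0.0383 0.0575
```

```text
t 21.7 p [523.5 -38.4  63.8] yaw -0.26 tilt 0.11 F [ 0.2  0.8 -1. ] gap 68.1 q7 [ 0.13  0.45 -0.19  1.98  0.12  0.72 -1.71]
x-axis off [-1.8e-03  9.0e-04 -1.0e+00]
tool delta mm [ 6.3 -0.3 -0.1] world [-0.3  0.1 -6.3]
```

>>> step_arm([
  [3, 0, 0, 0, 0, 0, 50],
  [3, 0, 0, 0, 0, 0, 50],
  [1, 0, 0, 0, 0, 0, 50],
  [0, 0, 0, 0, 0, 0, 50],
  [0, 0, 0, 0, 0, 0, 86],
  [0, 0, 0, 0, 0, 0, 86],
  [0, 0, 0, 0, 0, 0, 86],
  [0, 0, 0, 0, 0, 0, 86],
  [-20, 0, 0, 0, 0, 0, 86],
  [-30, 0, 0, 0, 0, 0, 86],
])

```text
time: 22.95
tool_pos: [0.5224, -0.0384, 0.1058]
tcp_rot: [1.211, 1.212, -1.216]
ft_force: [0.3, -0.1, 0.7]
finger_gap: 0.978
```

>>> step_arm([
  [-40, 0, 0, 0, 0, 0, 87],
  [-20, 0, 40, 0, 0, 0, 87],
  [0, -9, 58, 0, 0, 0, 87],
  [0, -12, 58, 0, 0, 0, 87],
  [0, -12, 58, 0, 0, 0, 87],
  [0, -12, 58, 0, 0, 0, 87],
  [0, -12, 58, 0, 0, 0, 87],
  [0, -12, 20, 0, 0, 0, 87],
  [0, 0, 0, 0, 0, 0, 87],
  [0, 0, 0, 0, 0, 0, 87],
])

```text
time: 24.2
tool_pos: [0.4539, -0.3971, 0.1706]
tcp_rot: [1.21, 1.208, -1.207]
ft_force: [-0.1, 0.1, 0.5]
finger_gap: 0.99
```

```bash
python3 d.py 0.449 -0.393 0.1; python3 - <<'E'
from m import *
a=snap('top','t5');b=snap('scene','s5')
T=a[:,:,::-1].copy();h=cv2.cvtColor(T,cv2.COLOR_BGR2HSV)
ct,st=blob('top',T,(h[:,:,1]<40)&(h[:,:,2]>120),(459,226),.015);c,rad=circ('top',cv2.convexHull(ct)[:,0],.015);print('ring3',st,c.round(4),rad.round(4))
S=b[:,:,::-1].copy();h=cv2.cvtColor(S,cv2.COLOR_BGR2HSV)
ct,st=blob('scene',S,(h[:,:,1]<40)&(h[:,:,2]>100),(178,292),.015);c,rad=circ('scene',cv2.convexHull(ct)[:,0],.015);print('ring3 S',st,c.round(4),rad.round(4))
A=cv2.resize(T[160:240,275:360],None,fx=5,fy=5,interpolation=cv2.INTER_CUBIC)
B=cv2.resize(S[180:260,285:385],None,fx=5,fy=5,interpolation=cv2.INTER_CUBIC)
C=np.zeros((400,930,3),np.uint8);C[:,:425]=A;C[:,430:]=B
cv2.imwrite('pics/c8.png',C[:,:800] if 0 else cv2.resize(C,(790,340)))
E
```

```text
t 24.2 p [ 453.9 -397.1  170.6] yaw 0.04 tilt 0.13 F [-0.1  0.1  0.5] gap 87.1 q7 [ 0.68  0.42 -0.06  1.71  0.03  1.01 -0.95]
x-axis off [ 2.3e-03  3.0e-04 -1.0e+00]
tool delta mm [70.6 -5.1 -4.1] world [ -4.9   4.1 -70.6]
ring3 [447 215  22  22 251] [ 0.4483 -0.3912] 0.0273
ring3 S [164 280  29  22 353] [ 0.453  -0.3933] 0.0291
```

View pics/c8.png

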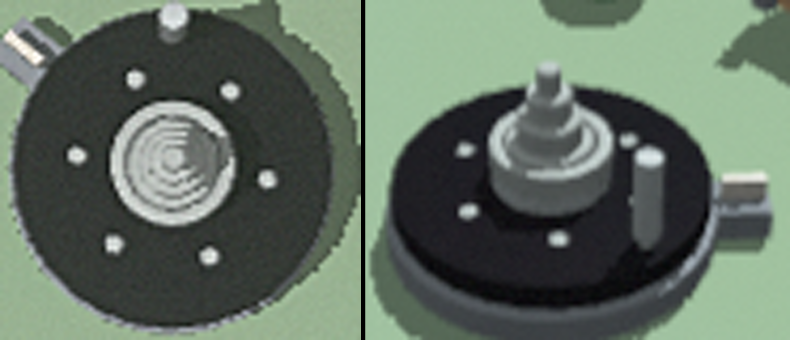

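View pics/t5.png

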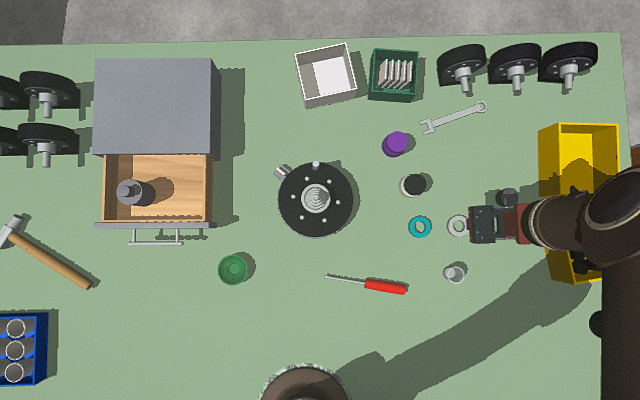

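Ring1 is home, with the boss's full outline and the upper steps visible. Next is ring3, with the same double squeeze.

>>> step_arm([
  [10, -2, -3, -10.6, 0, 0, 76],
  [10, 0, 0, -10.6, 0, 0, 76],
  [10, 0, 0, -10.6, 0, 0, 76],
  [10, 0, 0, -10.6, 0, 0, 76],
  [10, 0, 0, -10.6, 0, 0, 76],
  [10, 0, 0, -10.6, 0, 0, 76],
  [10, 0, 0, -10.6, 0, 0, 76],
  [10, 0, 0, -10.6, 0, 0, 76],
  [10, 0, 0, -5, 0, 0, 76],
  [0, 0, 0, 0, 0, 0, 76],
])

```text
time: 25.55
tool_pos: [0.4637, -0.3776, 0.0807]
tcp_rot: [-0.024, 1.563, 0.027]
ft_force: [0.5, -0.1, 0.7]
finger_gap: 0.864
```

```bash
python3 d.py 0.450 -0.392 0.005
```

```text
t 25.55 p [ 463.7 -377.6   80.7] yaw 91.88 tilt 0.47 F [ 0.5 -0.1  0.7] gap 76.0 q7 [ 0.91  0.55 -0.41  1.78  0.27  0.86  0.41]
x-axis off [ 0.0079  0.0022 -1.    ]
tool delta mm [ 75.6 -14.1 -14.8] world [-13.7 -14.4 -75.7]
```

>>> step_arm([
  [0, -14, -15, 1.9, 0.4, -0.1, 76],
  [0, 0, 0, 0, 0, 0, 76],
  [0, 0, 0, 0, 0, 0, 76],
  [20, 0, 0, 0, 0, 0, 76],
  [20, 0, 0, 0, 0, 0, 76],
  [0, 0, 0, 0, 0, 0, 76],
  [0, 0, 0, 0, 0, 0, 76],
  [0, 0, 0, 0, 0, 0, 76],
  [0, 0, 0, 0, 0, 0, 76],
  [0, 0, 0, 0, 0, 0, 76],
])

```text
time: 26.8
tool_pos: [0.4499, -0.3925, 0.0401]
tcp_rot: [0.003, 1.568, -0.006]
ft_force: [-0.2, 0.9, -0.1]
finger_gap: 0.865
```

```bash
python3 d.py 0.450 -0.392 0.005
```

```text
t 26.8 p [ 449.9 -392.5   40.1] yaw 89.66 tilt 0.19 F [-0.2  0.9 -0.1] gap 76.1 q7 [ 0.91  0.6  -0.38  1.81  0.3   0.78  0.38]
x-axis off [ 0.0029 -0.0017 -1.    ]
tool delta mm [35.   0.6 -0. ] world [  0.1   0.5 -35.1]
```

>>> step_arm([
  [20, 0.5, 0, 0, 0.2, 0.1, 76],
  [11, 0, 0, 0, 0, 0, 76],
  [4, 0, 0, 0, 0, 0, 76],
  [0, 0, 0, 0, 0, 0, 76],
  [0, 0, 0, 0, 0, 0, 40],
  [0, 0, 0, 0, 0, 0, 40],
  [0, 0, 0, 0, 0, 0, 40],
  [0, 0, 0, 0, 0, 0, 40],
  [0, 0, 0, 0, 0, 0, 40],
  [0, 0, 0, 0, 0, 0, 40],
])

```text
time: 28.05
tool_pos: [0.4496, -0.392, 0.0024]
tcp_rot: [0.005, 1.572, -0.005]
ft_force: [0.1, -1.0, -0.9]
finger_gap: 0.607
```

```bash
python3 d.py 0.450 -0.392 0.005
```

```text
t 28.05 p [ 449.6 -392.     2.4] yaw 89.65 tilt 0.07 F [ 0.1 -1.  -0.9] gap 53.5 q7 [ 0.89  0.66 -0.35  1.82  0.33  0.72  0.35]
x-axis off [-1.2e-03  4.0e-04 -1.0e+00]
tool delta mm [-2.6 -0.   0.4] world [ 0.4 -0.   2.6]
```

>>> step_arm([
  [0, 0, 0, 0, 0, 0, 76],
  [-2, 0, 0, 0, 0, 0, 76],
  [0, 0, 0, 10.6, 0, 0, 76],
  [0, 0, 0, 10.6, 0, 0, 76],
  [0, 0, 0, 10.6, 0, 0, 76],
  [0, 0, 0, 10.6, 0, 0, 76],
  [0, 0, 0, 10.6, 0, 0, 76],
  [0, 0, 0, 10.6, 0, 0, 76],
  [0, 0, 0, 10.6, 0, 0, 76],
  [0, 0, 0, 10.6, 0, 0, 76],
])

```text
time: 29.3
tool_pos: [0.4518, -0.3927, 0.0073]
tcp_rot: [1.165, 1.234, -1.162]
ft_force: [-0.1, -0.1, -0.3]
finger_gap: 0.864
```

```bash
python3 d.py 0.4496 -0.392 0.004
```

```text
t 29.3 p [ 451.8 -392.7    7.3] yaw 3.51 tilt 0.21 F [-0.1 -0.1 -0.3] gap 76.0 q7 [ 0.61  0.62  0.03  1.84 -0.03  0.68 -0.85]
x-axis off [ 0.0035 -0.001  -1.    ]
tool delta mm [ 3.3 -2.1 -0.8] world [-2.2  0.7 -3.3]
```

>>> step_arm([
  [3, -2.1, -0.8, 3.5, 0.1, -0.2, 76],
  [0, 0, 0, 0, 0, 0, 76],
  [0, 0, 0, 0, 0, 0, 76],
  [0, 0, 0, 0, 0, 0, 40],
  [0, 0, 0, 0, 0, 0, 40],
  [0, 0, 0, 0, 0, 0, 40],
  [0, 0, 0, 0, 0, 0, 40],
  [0, 0, 0, 0, 0, 0, 40],
  [0, 0, 0, 0, 0, 0, 40],
  [0, 0, 0, 0, 0, 0, 40],
])

```text
time: 30.55
tool_pos: [0.4509, -0.3922, 0.0054]
tcp_rot: [1.209, 1.208, -1.207]
ft_force: [-0.8, -0.3, 0.9]
finger_gap: 0.602
```

```bash
python3 d.py 0.4496 -0.392 0.16
```

```text
t 30.55 p [ 450.9 -392.2    5.4] yaw 0.05 tilt 0.12 F [-0.8 -0.3  0.9] gap 53.0 q7 [ 0.6   0.62  0.05  1.84 -0.05  0.67 -0.89]
x-axis off [ 2.1e-03 -2.0e-04 -1.0e+00]
tool delta mm [-1.546e+02 -1.000e+00 -1.000e-01] world [ -1.3   0.2 154.6]
```

>>> step_arm([
  [-45, 0, 0, 0, 0, 0, 40],
  [-55, 0, 0, 0, 0, 0, 40],
  [-55, 0, 0, 0, 0, 0, 40],
  [0, 12, -58, 0, 0, 0, 40],
  [0, 12, -58, 0, 0, 0, 40],
  [0, 12, -58, 0, 0, 0, 40],
  [0, 12, -58, 0, 0, 0, 40],
  [0, 12, -58, 0, 0, 0, 40],
  [0, 12, -50, 0, 0, 0, 40],
  [0, 0, 0, 0, 0, 0, 40],
])

```text
time: 31.8
tool_pos: [0.5227, -0.0414, 0.1641]
tcp_rot: [1.211, 1.21, -1.209]
ft_force: [0.1, -0.1, -1.3]
finger_gap: 0.605
```

```bash
python3 d.py 0.5242 -0.0384 0.14
```

```text
t 31.8 p [522.7 -41.4 164.1] yaw -0.04 tilt 0.11 F [ 0.1 -0.1 -1.3] gap 53.3 q7 [ 0.05  0.31 -0.08  1.9   0.03  0.93 -1.61]
x-axis off [ 1.0e-04  1.8e-03 -1.0e+00]
tool delta mm [24.1  1.5 -3. ] world [  1.5   3.  -24.1]
```

>>> step_arm([
  [0, 1.5, -3, 0, 0, 0, 40],
  [0, 0, 0, 0, 0, 0, 40],
  [10, 0, 0, 0, 0, 0, 40],
  [0, 0, 0, 0, 0, 0, 40],
  [0, 0, 0, 0, 0, 0, 40],
  [0, 0, 0, 0, 0, 0, 40],
  [0, 0, 0, 0, 0, 0, 40],
  [0, 0, 0, 0, 0, 0, 40],
  [0, 0, 0, 0, 0, 0, 40],
  [0, 0, 0, 0, 0, 0, 40],
])

```text
time: 33.05
tool_pos: [0.523, -0.0432, 0.1529]
tcp_rot: [1.214, 1.207, -1.216]
ft_force: [-0.6, 0.4, -1.2]
finger_gap: 0.607
```

```bash
python3 d.py 0.5242 -0.0384 0.1075;python3 - <<'E'
from h import *
b=snap('scene')
B=cv2.resize(b[130:270,270:390,::-1],None,fx=4.2,fy=4.2,interpolation=cv2.INTER_CUBIC)
cv2.imwrite('pics/s6.png',B)
E
```

```text
t 33.05 p [523.  -43.2 152.9] yaw -0.42 tilt 0.08 F [-0.6  0.4 -1.2] gap 53.4 q7 [ 0.05  0.32 -0.07  1.91  0.03  0.91 -1.62]
x-axis off [-1.5e-03  1.0e-04 -1.0e+00]
tool delta mm [45.4  1.2 -4.8] world [  1.2   4.8 -45.4]
```

View pics/s6.png

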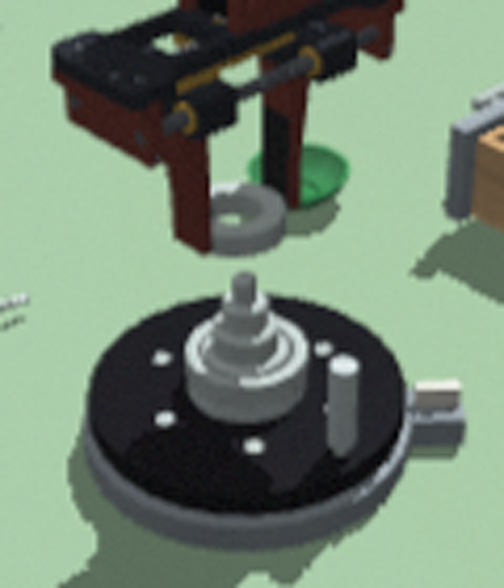

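>>> step_arm([
  [0, 1.2, -4.8, 0, 0, 0, 40],
  [0, 0, 0, 0, 0, 0, 40],
  [8, 0, 0, 0, 0, 0, 40],
  [8, 0, 0, 0, 0, 0, 40],
  [0, 0, 0, 0, 0, 0, 40],
  [0, 0, 0, 0, 0, 0, 40],
  [0, 0, 0, 0, 0, 0, 40],
  [0, 0, 0, 0, 0, 0, 40],
  [0, 0, 0, 0, 0, 0, 40],
  [0, 0, 0, 0, 0, 0, 40],
])

```text
time: 34.35
tool_pos: [0.5243, -0.038, 0.1357]
tcp_rot: [1.214, 1.207, -1.216]
ft_force: [-0.4, -0.1, -0.4]
finger_gap: 0.601
```

```bash
python3 d.py 0.5242 -0.0384 0.1075
```

```text
t 34.35 p [524.3 -38.  135.7] yaw -0.41 tilt 0.08 F [-0.4 -0.1 -0.4] gap 52.9 q7 [ 0.04  0.34 -0.07  1.93  0.03  0.87 -1.63]
x-axis off [-1.5e-03  1.0e-04 -1.0e+00]
tool delta mm [28.2 -0.1  0.4] world [ -0.1  -0.4 -28.2]
```

>>> step_arm([
  [10, 0, 0.4, 0, 0, 0, 40],
  [10, 0, 0, 0, 0, 0, 40],
  [5, 0, 0, 0, 0, 0, 40],
  [3, 0, 0, 0, 0, 0, 40],
  [3, 0, 0, 0, 0, 0, 40],
  [3, 0, 0, 0, 0, 0, 40],
  [0, 0, 0, 0, 0, 0, 40],
  [0, 0, 0, 0, 0, 0, 40],
  [0, 0, 0, 0, 0, 0, 40],
  [0, 0, 0, 0, 0, 0, 40],
])

```text
time: 35.6
tool_pos: [0.5243, -0.0385, 0.0993]
tcp_rot: [1.214, 1.207, -1.216]
ft_force: [0.5, 0.5, -0.9]
finger_gap: 0.604
```

```bash
python3 d.py 0.5242 -0.0384 0.0895
```

```text
t 35.6 p [524.3 -38.5  99.3] yaw -0.41 tilt 0.09 F [ 0.5  0.5 -0.9] gap 53.2 q7 [ 0.04  0.39 -0.07  1.96  0.04  0.79 -1.63]
x-axis off [-1.5e-03  1.0e-04 -1.0e+00]
tool delta mm [ 9.8 -0.1 -0. ] world [-0.1  0.1 -9.8]
```

>>> step_arm([
  [3, 0, 0, 0, 0, 0, 40],
  [3, 0, 0, 0, 0, 0, 40],
  [3, 0, 0, 0, 0, 0, 40],
  [1, 0, 0, 0, 0, 0, 40],
  [0, 0, 0, 0, 0, 0, 80],
  [0, 0, 0, 0, 0, 0, 80],
  [0, 0, 0, 0, 0, 0, 80],
  [-15, 0, 0, 0, 0, 0, 80],
  [-35, 0, 0, 0, 0, 0, 87],
  [-40, 0, 0, 0, 0, 0, 87],
])

```text
time: 36.85
tool_pos: [0.5232, -0.0384, 0.1808]
tcp_rot: [1.212, 1.21, -1.219]
ft_force: [0.7, 0.3, -0.2]
finger_gap: 0.987
```

>>> step_arm([
  [0, 5, 57, 0, 0, 0, 87],
  [0, 5, 57, 0, 0, 0, 87],
  [0, 5, 57, 0, 0, 0, 87],
  [0, 5, 57, 0, 0, 0, 87],
  [0, 5, 20, 0, 0, 0, 87],
  [0, 0, 0, 0, 0, 0, 87],
  [0, 0, 0, 0, 0, 0, 87],
  [0, 0, 0, 0, 0, 0, 87],
  [0, 0, 0, 0, 0, 0, 87],
  [0, 0, 0, 0, 0, 0, 87],
])

```text
time: 38.1
tool_pos: [0.5531, -0.2853, 0.1928]
tcp_rot: [1.21, 1.206, -1.197]
ft_force: [0.3, 0.1, -0.2]
finger_gap: 0.987
```

```bash
python3 d.py 0.552 -0.277 0.025; python3 - <<'E'
from m import *
a=snap('top','t7');b=snap('scene','s7')
T=a[:,:,::-1].copy();S=b[:,:,::-1].copy()
A=cv2.resize(T[160:240,275:360],None,fx=5,fy=5,interpolation=cv2.INTER_CUBIC)
B=cv2.resize(S[180:260,285:385],None,fx=5,fy=5,interpolation=cv2.INTER_CUBIC)
C=np.zeros((400,930,3),np.uint8);C[:,:425]=A;C[:,430:]=B
cv2.imwrite('pics/c9.png',cv2.resize(C,(790,340)))
E
```

```text
t 38.1 p [ 553.1 -285.3  192.8] yaw 0.33 tilt 0.54 F [ 0.3  0.1 -0.2] gap 86.9 q7 [ 0.38  0.43  0.03  1.65 -0.02  1.06 -1.15]
x-axis off [ 0.0092  0.0016 -1.    ]
tool delta mm [167.8  -2.6  -8.1] world [  -1.1    8.3 -167.8]
```

View pics/c9.png

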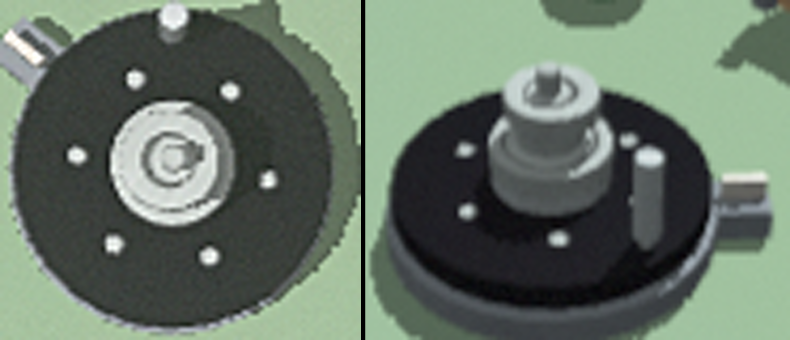

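View pics/s7.png

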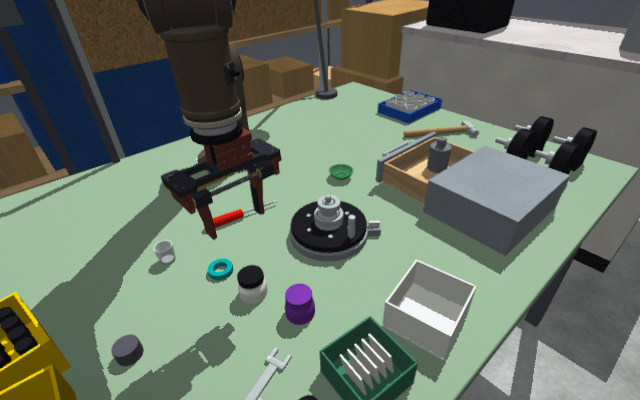

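>>> step_arm([
  [20, -2.6, -8, 0.3, -0.1, -0.5, 87],
  [30, 0, 0, 0, 0, 0, 87],
  [40, 0, 0, 0, 0, 0, 87],
  [40, 0, 0, 0, 0, 0, 87],
  [30, 0, 0, 0, 0, 0, 87],
  [0, 0, 0, 0, 0, 0, 87],
  [0, 0, 0, 0, 0, 0, 40],
  [0, 0, 0, 0, 0, 0, 40],
  [0, 0, 0, 0, 0, 0, 40],
  [0, 0, 0, 0, 0, 0, 40],
])

```text
time: 39.45
tool_pos: [0.5494, -0.2732, 0.0252]
tcp_rot: [1.209, 1.211, -1.21]
ft_force: [0.8, 0.1, -0.9]
finger_gap: 0.639
```

```bash
python3 d.py 0.545 0.285 0.165
```

```text
t 39.45 p [ 549.4 -273.2   25.2] yaw 0.01 tilt 0.07 F [ 0.8  0.1 -0.9] gap 56.3 q7 [ 0.37  0.62  0.02  1.79 -0.01  0.74 -1.18]
x-axis off [-1.2e-03  5.0e-04 -1.0e+00]
tool delta mm [-139.6   -4.4 -558.3] world [ -4.4 558.2 139.8]
```

>>> step_arm([
  [-45, 0, 0, 0, 0, 0, 40],
  [-55, 0, 0, 0, 0, 0, 40],
  [-60, 0, 0, 0, 0, 0, 40],
  [0, 0, -50, 0, 0, 0, 40],
  [0, 0, -58, 0, 0, 0, 40],
  [0, 0, -58, 0, 0, 0, 40],
  [0, 0, -58, 0, 0, 0, 40],
  [0, 0, -58, 0, 0, 0, 40],
  [0, 0, -58, 0, 0, 0, 40],
  [0, 0, -58, 0, 0, 0, 40],
])

```text
time: 40.7
tool_pos: [0.5512, 0.1301, 0.1946]
tcp_rot: [1.22, 1.198, -1.214]
ft_force: [1.0, 0.9, -1.4]
finger_gap: 0.639
```

```bash
python3 d.py 0.545 0.285 0.165
```

```text
t 40.7 p [551.2 130.1 194.6] yaw -0.68 tilt 0.38 F [ 1.   0.9 -1.4] gap 56.3 q7 [-0.22  0.34 -0.13  1.77  0.05  1.02 -1.95]
x-axis off [ 0.0066 -0.0012 -1.    ]
tool delta mm [  29.4   -8.3 -154.8] world [ -6.2 154.9 -29.6]
```

>>> step_arm([
  [0, -2, -50, 0, 0, 0, 40],
  [0, -3, -50, 0, 0, -0.4, 40],
  [0, -2, -40, 0, 0, 0, 40],
  [0, 0, 0, 0, 0, 0, 40],
  [0, 0, 0, 0, 0, 0, 40],
  [0, 0, 0, 0, 0, 0, 40],
  [0, 0, 0, 0, 0, 0, 40],
  [0, 0, 0, 0, 0, 0, 40],
  [0, 0, 0, 0, 0, 0, 40],
  [0, 0, 0, 0, 0, 0, 40],
])

```text
time: 41.95
tool_pos: [0.5443, 0.2759, 0.1962]
tcp_rot: [1.217, 1.204, -1.216]
ft_force: [-0.3, -0.1, -0.6]
finger_gap: 0.639
```

```bash
python3 d.py 0.545 0.285 0.048; python3 - <<'E'
from h import *
b=snap('scene','s8')
cv2.imwrite('pics/s8c.png',cv2.resize(b[60:230,360:580,::-1],None,fx=3.5,fy=3.5,interpolation=cv2.INTER_CUBIC))
E
```

```text
t 41.95 p [544.3 275.9 196.2] yaw -0.58 tilt 0.07 F [-0.3 -0.1 -0.6] gap 56.2 q7 [-0.43  0.42 -0.17  1.66  0.08  1.07 -2.2 ]
x-axis off [ 0.0011  0.     -1.    ]
tool delta mm [148.2   0.5  -9.1] world [   0.7    9.1 -148.2]
```

View pics/s8c.png

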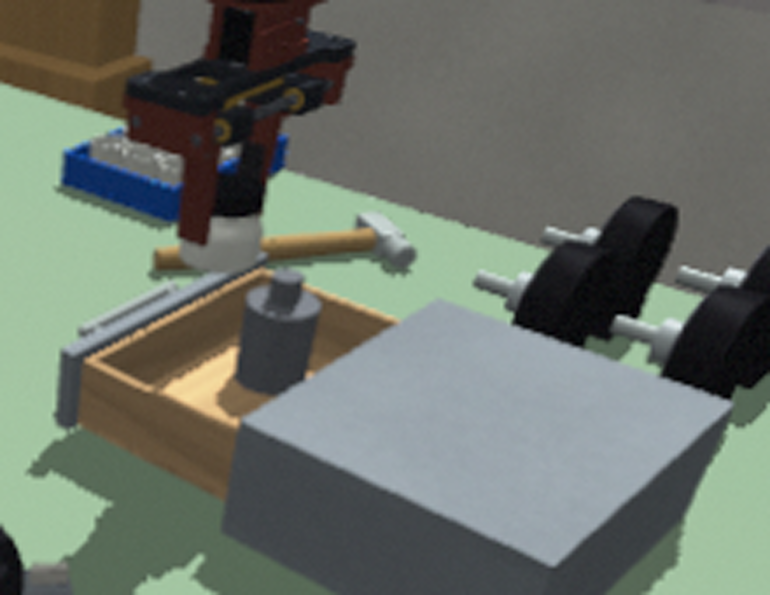

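>>> step_arm([
  [0, 0.5, -4, 0, 0, 0, 40],
  [30, 0, 0, 0, 0, 0, 40],
  [40, 0, 0, 0, 0, 0, 40],
  [40, 0, 0, 0, 0, 0, 40],
  [20, 0, 0, 0, 0, 0, 40],
  [0, 0, 0, 0, 0, 0, 40],
  [0, 0, 0, 0, 0, 0, 40],
  [0, 0, 0, 0, 0, 0, 40],
  [0, 0, 0, 0, 0, 0, 40],
  [0, 0, 0, 0, 0, 0, 40],
])

```text
time: 43.25
tool_pos: [0.5479, 0.2846, 0.0672]
tcp_rot: [1.223, 1.203, -1.207]
ft_force: [-0.6, -0.3, -0.2]
finger_gap: 0.638
```

```bash
python3 d.py 0.545 0.280 0.048
```

```text
t 43.25 p [547.9 284.6  67.2] yaw -0.48 tilt 0.56 F [-0.6 -0.3 -0.2] gap 56.2 q7 [-0.44  0.56 -0.16  1.76  0.11  0.82 -2.23]
x-axis off [ 0.0083  0.0053 -1.    ]
tool delta mm [19.2 -3.   4.7] world [ -2.9  -4.6 -19.2]
```

>>> step_arm([
  [5, -3, 4.7, 0, -0.3, -0.5, 40],
  [6, 0, 0, 0, 0, 0, 40],
  [5, 0, 0, 0, 0, 0, 40],
  [3, 0, 0, 0, 0, 0, 40],
  [0, 0, 0, 0, 0, 0, 40],
  [0, 0, 0, 0, 0, 0, 70],
  [0, 0, 0, 0, 0, 0, 70],
  [0, 0, 0, 0, 0, 0, 70],
  [0, 0, 0, 0, 0, 0, 70],
  [0, 0, 0, 0, 0, 0, 70],
])

```text
time: 44.5
tool_pos: [0.5453, 0.2799, 0.0477]
tcp_rot: [1.216, 1.205, -1.215]
ft_force: [0.8, 1.5, -0.5]
finger_gap: 0.799
```

```bash
python3 d.py 0.60 -0.04 0.19
```

```text
t 44.5 p [545.3 279.9  47.7] yaw -0.48 tilt 0.03 F [ 0.8  1.5 -0.5] gap 70.3 q7 [-0.44  0.59 -0.15  1.77  0.12  0.79 -2.23]
x-axis off [ 2.e-04  5.e-04 -1.e+00]
tool delta mm [-142.5   57.5  319.4] world [  54.7 -319.9  142.3]
```

>>> step_arm([
  [-30, 0, 0, 0, 0, 0, 70],
  [-50, 0, 0, 0, 0, 0, 70],
  [-55, 0, 0, 0, 0, 0, 70],
  [0, 6, 45, 0, 0, 0, 50],
  [0, 10, 57, 0, 0, 0, 40],
  [0, 10, 57, 0, 0, 0, 40],
  [0, 10, 57, 0, 0, 0, 40],
  [0, 10, 57, 0, 0, 0, 40],
  [0, 8, 30, 0, 0, 0, 40],
  [0, 0, 0, 0, 0, 0, 40],
])

```text
time: 45.75
tool_pos: [0.5988, -0.0317, 0.1878]
tcp_rot: [1.215, 1.205, -1.211]
ft_force: [0.2, 0.3, -0.9]
finger_gap: 0.455
```

```bash
python3 d.py 0.6004 -0.0405 0.12;python3 - <<'E'
from h import *
a=snap('top','t9');b=snap('scene','s9')
cv2.imwrite('pics/t9c.png',cv2.resize(a[140:250,80:400,::-1],None,fx=2.4,fy=2.4,interpolation=cv2.INTER_CUBIC))
E
```

```text
t 45.75 p [598.8 -31.7 187.8] yaw -0.32 tilt 0.19 F [ 0.2  0.3 -0.9] gap 40.0 q7 [ 0.03  0.4  -0.08  1.7   0.03  1.04 -1.63]
x-axis off [ 3.2e-03  7.0e-04 -1.0e+00]
tool delta mm [67.8  1.5  8.9] world [  1.6  -8.8 -67.8]
```

View pics/s9.png

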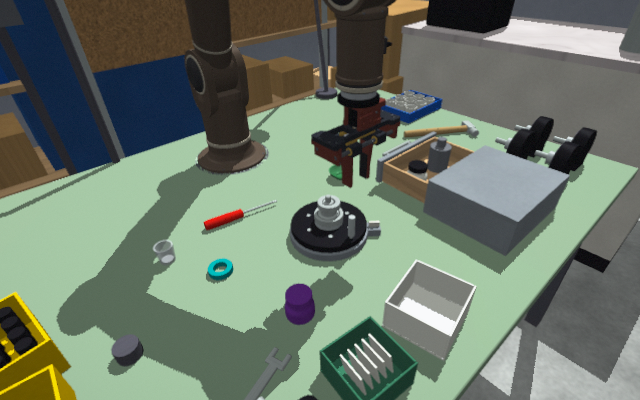

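View pics/t9c.png

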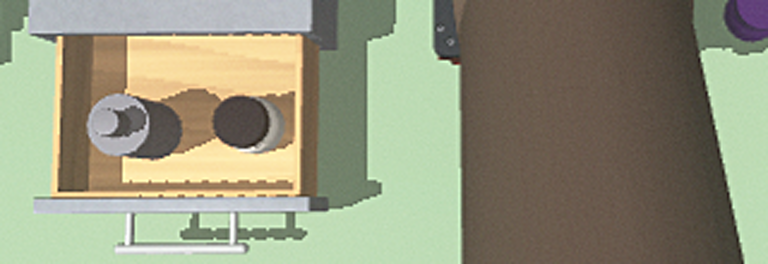

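Both the cap and the jar stand in the drawer. Next I'll pinch the pin.

>>> step_arm([
  [0, 1.5, 9, 0, 0, -0.2, 40],
  [0, 0, 0, 0, 0, 0, 40],
  [30, 0, 0, 0, 0, 0, 40],
  [25, 0, 0, 0, 0, 0, 40],
  [0, 0, 0, 0, 0, 0, 40],
  [0, 0, 0, 0, 0, 0, 40],
  [0, 0, 0, 0, 0, 0, 40],
  [0, 0, 0, 0, 0, 0, 40],
  [0, 0, 0, 0, 0, 0, 40],
  [0, 0, 0, 0, 0, 0, 40],
])

```text
time: 47.1
tool_pos: [0.6021, -0.0298, 0.136]
tcp_rot: [1.209, 1.213, -1.196]
ft_force: [0.1, -0.3, 0.1]
finger_gap: 0.454
```

```bash
python3 d.py 0.6004 -0.0405 0.067;python3 - <<'E'
from h import *
b=snap('scene')
cv2.imwrite('pics/s10.png',cv2.resize(b[130:270,270:400,::-1],None,fx=4.2,fy=4.2,interpolation=cv2.INTER_CUBIC))
E
```

```text
t 47.1 p [602.1 -29.8 136. ] yaw 0.5 tilt 0.41 F [ 0.1 -0.3  0.1] gap 40.0 q7 [ 0.03  0.46 -0.08  1.75  0.04  0.93 -1.62]
x-axis off [ 0.0053  0.0049 -1.    ]
tool delta mm [69.  -2.2 11. ] world [ -1.7 -10.7 -69. ]
```

View pics/s10.png

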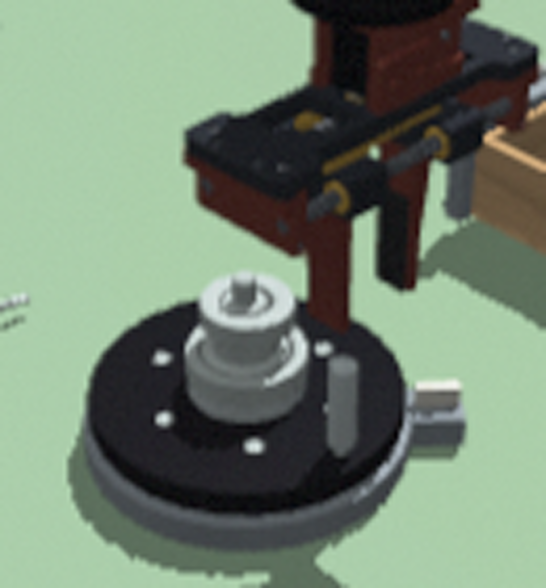

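>>> step_arm([
  [0, -2, 10.5, 0.5, -0.3, -0.3, 40],
  [0, 0, 0, 0, 0, 0, 40],
  [0, 0, 0, 0, 0, 0, 40],
  [0, 0, 0, 0, 0, 0, 40],
  [15, 0, 0, 0, 0, 0, 40],
  [0, 0, 0, 0, 0, 0, 40],
  [0, 0, 0, 0, 0, 0, 40],
  [0, 0, 0, 0, 0, 0, 40],
  [0, 0, 0, 0, 0, 0, 40],
  [0, 0, 0, 0, 0, 0, 40],
])

```text
time: 48.4
tool_pos: [0.5998, -0.0411, 0.1194]
tcp_rot: [1.209, 1.209, -1.211]
ft_force: [0.5, 0.1, -0.3]
finger_gap: 0.457
```

```bash
python3 d.py 0.6004 -0.0405 0.067
```

```text
t 48.4 p [599.8 -41.1 119.4] yaw -0.04 tilt 0.08 F [ 0.5  0.1 -0.3] gap 40.2 q7 [ 0.04  0.48 -0.07  1.76  0.04  0.91 -1.62]
x-axis off [-1.1e-03 -7.0e-04 -1.0e+00]
tool delta mm [52.4  0.7 -0.7] world [  0.6   0.6 -52.4]
```

>>> step_arm([
  [20, 0.6, -0.6, 0, 0, 0, 40],
  [20, 0, 0, 0, 0, 0, 40],
  [10, 0, 0, 0, 0, 0, 40],
  [0, 0, 0, 0, 0, 0, 40],
  [0, 0, 0, 0, 0, 0, 5],
  [0, 0, 0, 0, 0, 0, 5],
  [0, 0, 0, 0, 0, 0, 5],
  [0, 0, 0, 0, 0, 0, 5],
  [0, 0, 0, 0, 0, 0, 5],
  [0, 0, 0, 0, 0, 0, 5],
])

```text
time: 49.65
tool_pos: [0.6024, -0.0406, 0.0711]
tcp_rot: [1.211, 1.205, -1.207]
ft_force: [0.4, -0.7, -1.8]
finger_gap: 0.176
```

```bash
cat > arc.py <<'E'
from h import *
import sys
# print tool shifts along circle: step deg, n
C=np.array([.5229,-.0384]);Rr=.078
p,R,o=tool();v=p[:2]-C
a0=np.arctan2(v[1],v[0]);print('t',o['time'],'ang',np.degrees(a0).round(2),'r',np.linalg.norm(v).round(4),'z',p[2].round(4),'F',np.round(o['ft_force'],1),'gap',o['finger_gap']*88,'yaw',np.degrees(np.arctan2(R[1,1],R[0,1])).round(2),'xax',R[:,0].round(4),'q',o['q'].round(2))
st=float(sys.argv[1]);n=int(sys.argv[2]);prev=p[:2]
for i in range(1,n+1):
    a=a0+np.radians(st*i);q=C+Rr*np.array([np.cos(a),np.sin(a)])
    d=R.T@np.array([*(q-prev),(.068-p[2]) if i==1 else 0])*1000;prev=q
    print(round(np.degrees(a)),d.round(0))
E
python3 arc.py 20 10
```

```text
t 49.65 ang -1.6 r 0.0796 z 0.0711 F [ 0.4 -0.7 -1.8] gap 15.471141882201076 yaw -0.05 xax [ 4.e-03 -7.e-04 -1.e+00] q [ 0.04  0.54 -0.07  1.79  0.05  0.81 -1.63]
18 [  3.  -6. -27.]
38 [ -0. -13. -24.]
58 [ -0. -20. -18.]
78 [ -0. -25. -10.]
98 [ -0. -27.  -1.]
118 [ -0. -26.   9.]
138 [ -0. -21.  17.]
158 [ -0. -14.  23.]
178 [-0. -5. 27.]
198 [ 0.  4. 27.]
```

>>> step_arm([
  [1, -3, -14, 0, 0, 0, 5],
  [0, -8, -24, 0, 0, 0, 5],
  [0, -13, -24, 0, 0, 0, 5],
  [0, -20, -18, 0, 0, 0, 5],
  [0, 0, 0, 0, 0, 0, 5],
  [0, 0, 0, 0, 0, 0, 5],
  [0, 0, 0, 0, 0, 0, 5],
  [0, 0, 0, 0, 0, 0, 5],
  [0, 0, 0, 0, 0, 0, 5],
  [0, 0, 0, 0, 0, 0, 5],
])

```text
time: 50.9
tool_pos: [0.5563, 0.033, 0.071]
tcp_rot: [1.208, 1.195, -1.22]
ft_force: [-1.4, -0.6, 0.8]
finger_gap: 0.174
```

```bash
python3 arc.py 20 10;python3 - <<'E'
from h import *
b=snap('scene')
cv2.imwrite('pics/s11.png',cv2.resize(b[130:270,270:400,::-1],None,fx=4.2,fy=4.2,interpolation=cv2.INTER_CUBIC))
E
```

```text
t 50.9 ang 64.94 r 0.0789 z 0.071 F [-1.4 -0.6  0.8] gap 15.30732410634175 yaw -0.52 xax [ 0.0015 -0.0114 -0.9999] q [-0.1   0.48 -0.07  1.91  0.07  0.76 -1.79]
85 [  3. -27.  -6.]
105 [ -0. -27.   3.]
125 [  0. -24.  12.]
145 [  0. -19.  19.]
165 [  0. -11.  25.]
185 [ 0. -2. 27.]
205 [ 0.  7. 26.]
225 [ 0. 16. 22.]
245 [ 0. 22. 15.]
265 [ 0. 26.  7.]
```

View pics/s11.png

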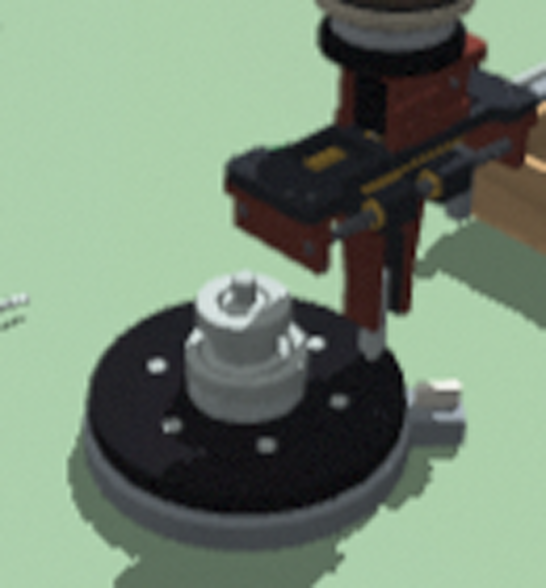

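>>> step_arm([
  [0, -14, -3, -0.4, 0.6, 0, 5],
  [0, -27, -2, 0, 0, 0, 5],
  [0, -26, 6, 0, 0, 0, 5],
  [0, -22, 15, 0, 0, 0, 5],
  [0, -15, 22, 0, 0, 0, 5],
  [0, -6, 26, 0, 0, 0, 5],
  [0, 3, 27, 0, 0, 0, 5],
  [0, 0, 0, 0, 0, 0, 5],
  [0, 0, 0, 0, 0, 0, 5],
  [0, 0, 0, 0, 0, 0, 5],
])

```text
time: 52.2
tool_pos: [0.4491, -0.0586, 0.0711]
tcp_rot: [1.218, 1.198, -1.189]
ft_force: [3.7, -0.1, -6.7]
finger_gap: 0.175
```

```bash
python3 arc.py 20 10
```

```text
t 52.2 ang -164.73 r 0.0765 z 0.0711 F [ 3.7 -0.1 -6.7] gap 15.372512328083948 yaw 0.24 xax [ 0.0209  0.0029 -0.9998] q [ 0.09  0.32 -0.08  2.16  0.04  0.63 -1.58]
-145 [ 3. 10. 25.]
-125 [ 0. 19. 19.]
-105 [ 0. 25. 11.]
-85 [ 1. 27.  2.]
-65 [ 1. 26. -7.]
-45 [  1.  22. -16.]
-25 [  0.  16. -22.]
-5 [  0.   7. -26.]
15 [  0.  -2. -27.]
35 [ -0. -11. -25.]
```

>>> step_arm([
  [0, 6, 13, 0.2, -0.1, -1.2, 5],
  [0, 13, 23, 0, 0, 0, 5],
  [0, 20, 18, 0, 0, 0, 5],
  [0, 25, 10, 0, 0, 0, 5],
  [0, 27, 1, 0, 0, 0, 5],
  [0, 25, -9, 0, 0, 0, 5],
  [0, 21, -17, 0, 0, 0, 5],
  [0, 0, 0, 0, 0, 0, 5],
  [0, 0, 0, 0, 0, 0, 5],
  [0, 0, 0, 0, 0, 0, 5],
])

```text
time: 53.45
tool_pos: [0.5866, -0.0853, 0.0709]
tcp_rot: [1.204, 1.243, -1.205]
ft_force: [-1.3, 2.6, 0.3]
finger_gap: 0.173
```

```bash
python3 arc.py 20 10;python3 - <<'E'
from h import *
b=snap('scene')
cv2.imwrite('pics/s12.png',cv2.resize(b[130:270,270:400,::-1],None,fx=4.2,fy=4.2,interpolation=cv2.INTER_CUBIC))
E
```

```text
t 53.45 ang -36.34 r 0.0791 z 0.0709 F [-1.3  2.6  0.3] gap 15.230195898446722 yaw 0.73 xax [-0.0192  0.0183 -0.9996] q [ 0.12  0.54 -0.06  1.8   0.02  0.83 -1.51]
-16 [  3.  12. -25.]
4 [  0.   3. -27.]
24 [  1.  -6. -26.]
44 [  1. -15. -23.]
64 [  1. -22. -16.]
84 [  1. -26.  -8.]
104 [  0. -27.   1.]
124 [  0. -25.  11.]
144 [  0. -20.  18.]
164 [ -0. -12.  24.]
```

View pics/s12.png

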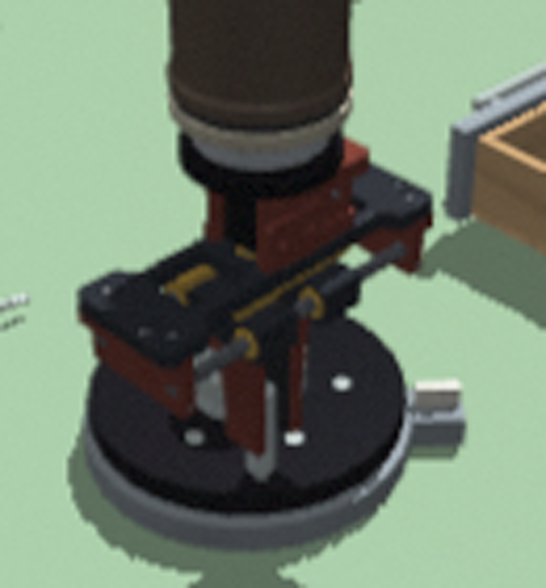

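>>> step_arm([
  [0, 7, -12, 0.7, -1, 1.1, 5],
  [0, 7, -26, 0, 0, 0, 5],
  [0, -2, -27, 0, 0, 0, 5],
  [0, -8, -20, 0, 0, 0, 5],
  [0, -7, -9, 0, 0, 0, 5],
  [0, 0, 0, 0, 0, 0, 5],
  [0, 0, 0, 0, 0, 0, 5],
  [0, 0, 0, 0, 0, 0, 5],
  [0, 0, 0, 0, 0, 0, 5],
  [0, 0, 0, 0, 0, 0, 5],
])

```text
time: 54.75
tool_pos: [0.5918, 0.0008, 0.0712]
tcp_rot: [1.225, 1.187, -1.208]
ft_force: [1.7, 2.2, -1.9]
finger_gap: 0.176
```

```bash
python3 arc.py 5 4
```

```text
t 54.75 ang 29.65 r 0.0793 z 0.0712 F [ 1.7  2.2 -1.9] gap 15.455220697881325 yaw -0.78 xax [ 0.0175 -0.0041 -0.9998] q [-0.05  0.51 -0.05  1.84  0.04  0.78 -1.71]
35 [ 3. -5. -5.]
40 [-0. -4. -5.]
45 [-0. -5. -5.]
50 [-0. -5. -5.]
```

>>> step_arm([
  [0, -5, -5, 0, 0.2, -1, 5],
  [0, -4, -5, 0, 0, 0, 5],
  [0, -5, -5, 0, 0, 0, 5],
  [0, -5, -5, 0, 0, 0, 5],
  [0, 0, 0, 0, 0, 0, 5],
  [0, 0, 0, 0, 0, 0, 5],
  [0, 0, 0, 0, 0, 0, 5],
  [0, 0, 0, 0, 0, 0, 5],
  [0, 0, 0, 0, 0, 0, 5],
  [0, 0, 0, 0, 0, 0, 5],
])

```text
time: 56.0
tool_pos: [0.5739, 0.0219, 0.0711]
tcp_rot: [1.221, 1.2, -1.217]
ft_force: [1.9, 3.7, -3.0]
finger_gap: 0.176
```

```bash
python3 arc.py 5 4
```

```text
t 56.0 ang 49.77 r 0.079 z 0.0711 F [ 1.9  3.7 -3. ] gap 15.48742201800154 yaw -0.82 xax [ 2.9e-03  2.0e-04 -1.0e+00] q [-0.08  0.5  -0.06  1.87  0.04  0.78 -1.74]
55 [ 3. -6. -3.]
60 [-0. -6. -4.]
65 [-0. -6. -3.]
70 [-0. -6. -3.]
```

At 49.8° against the pointer's 49.4°, one full turn past the first pass. Now I'll release and lift straight up.

>>> step_arm([
  [0, 0, 0, 0, 0, 0, 44],
  [0, 0, 0, 0, 0, 0, 44],
  [0, 0, 0, 0, 0, 0, 44],
  [0, 0, 0, 0, 0, 0, 44],
  [-20, 0, 0, 0, 0, 0, 44],
  [-40, 0, 0, 0, 0, 0, 44],
  [-50, 0, 0, 0, 0, 0, 44],
  [-20, 0, 40, 0, 0, 0, 44],
  [0, 0, 60, 0, 0, 0, 44],
  [0, 0, 60, 0, 0, 0, 44],
])

```text
time: 57.25
tool_pos: [0.5715, -0.1382, 0.2064]
tcp_rot: [1.213, 1.204, -1.212]
ft_force: [0.8, 0.4, 0.3]
finger_gap: 0.5
```

>>> step_arm([
  [0, 0, 60, 0, 0, 0, 44],
  [0, 0, 60, 0, 0, 0, 44],
  [0, 0, 60, 0, 0, 0, 44],
  [0, 0, 0, 0, 0, 0, 44],
  [0, 0, 0, 0, 0, 0, 44],
  [0, 0, 0, 0, 0, 0, 44],
  [0, 0, 0, 0, 0, 0, 44],
  [0, 0, 0, 0, 0, 0, 44],
  [0, 0, 0, 0, 0, 0, 44],
  [0, 0, 0, 0, 0, 0, 44],
])

```text
time: 58.5
tool_pos: [0.5694, -0.3247, 0.2074]
tcp_rot: [1.213, 1.203, -1.212]
ft_force: [0.4, 0.6, 0.1]
finger_gap: 0.5
```

```bash
python3 d.py; python3 - <<'E'
from h import *
a=snap('top','t13');b=snap('scene','s13')
T=a[:,:,::-1];S=b[:,:,::-1]
A=cv2.resize(T[160:240,275:360],None,fx=5,fy=5,interpolation=cv2.INTER_CUBIC)
B=cv2.resize(S[180:260,285:385],None,fx=5,fy=5,interpolation=cv2.INTER_CUBIC)
C=np.zeros((400,930,3),np.uint8);C[:,:425]=A;C[:,430:]=B
cv2.imwrite('pics/c13.png',cv2.resize(C,(790,340)))
E
```

```text
t 58.5 p [ 569.4 -324.7  207.4] yaw -0.3 tilt 0.2 F [0.4 0.6 0.1] gap 44.0 q7 [ 0.4   0.47  0.07  1.54 -0.03  1.13 -1.11]
x-axis off [ 0.0027 -0.0023 -1.    ]
```

View pics/c13.png

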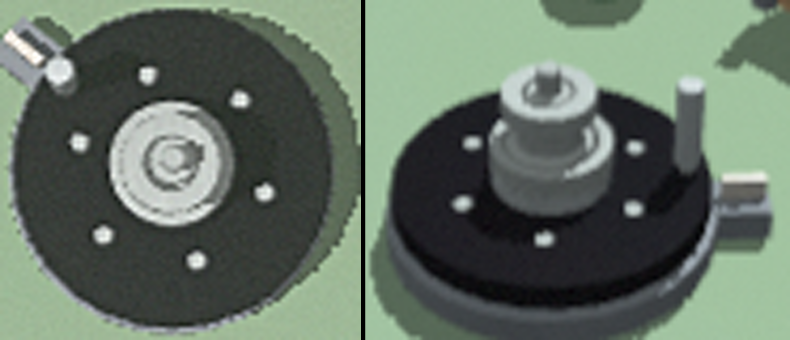

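View pics/s13.png

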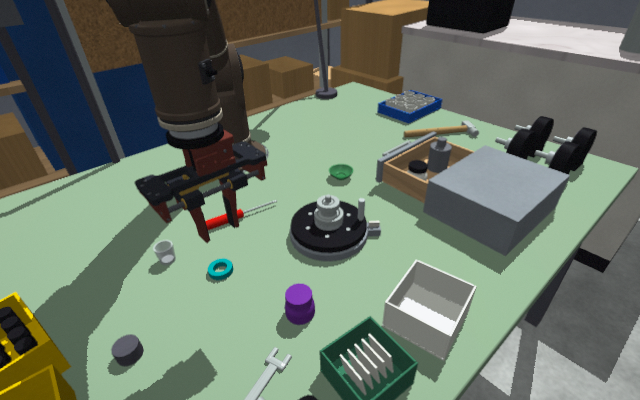

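View pics/t13.png

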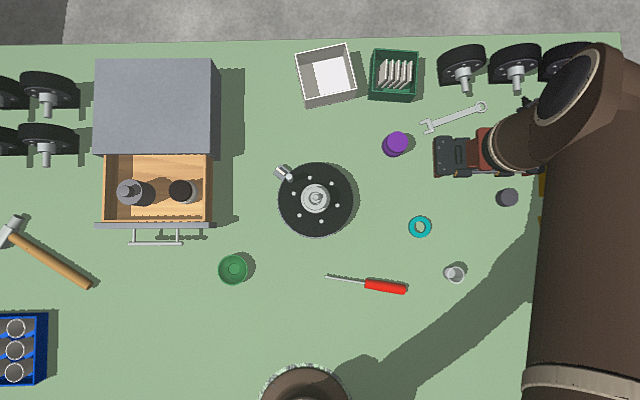

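```bash
python3 - <<'E'
from m import *
T=cv2.imread('pics/t13.png');S=cv2.imread('pics/s13.png')
p=onz('top',288.7,176.1,.1);c=np.array([.5218,-.0377]);q=onz('top',280.8,171.2,.034)
for n,x in(('pin',p),('ptr',q)):
    v=x[:2]-c;print(n,x.round(4),np.degrees(np.arctan2(v[1],v[0])).round(1),np.linalg.norm(v).round(4))
# where ring3 top-rim should project in the scene if home (top z .099)
for z in(.099,.103,.084):
    P=[proj('scene',[.5229+.027*np.cos(a),-.0384+.027*np.sin(a),z]) for a in np.linspace(0,6.28,73)]
    P=np.array(P);print(z,P.min(0).round(1),P.max(0).round(1))
B=cv2.resize(S[190:245,300:360],None,fx=10,fy=10,interpolation=cv2.INTER_CUBIC)
P=[proj('scene',[.5229+.027*np.cos(a),-.0384+.027*np.sin(a),.099]) for a in np.linspace(0,6.28,73)]
for u,v in P: cv2.circle(B,(int((u-300+.5)*10),int((v-190+.5)*10)),1,(0,0,255),-1)
P=[proj('scene',[.5229+.035*np.cos(a),-.0384+.035*np.sin(a),.067]) for a in np.linspace(0,6.28,73)]
for u,v in P: cv2.circle(B,(int((u-300+.5)*10),int((v-190+.5)*10)),1,(255,0,0),-1)
cv2.imwrite('pics/c14.png',B)
E
```

```text
pin [0.571  0.0219 0.1   ] 50.5 0.0773
ptr [0.5926 0.045  0.034 ] 49.4 0.1089
0.099 [316.4 194.8] [339.7 208.5]
0.103 [316.4 193.4] [339.7 207. ]
0.084 [316.6 199.9] [339.6 213.7]
```

View pics/c14.png

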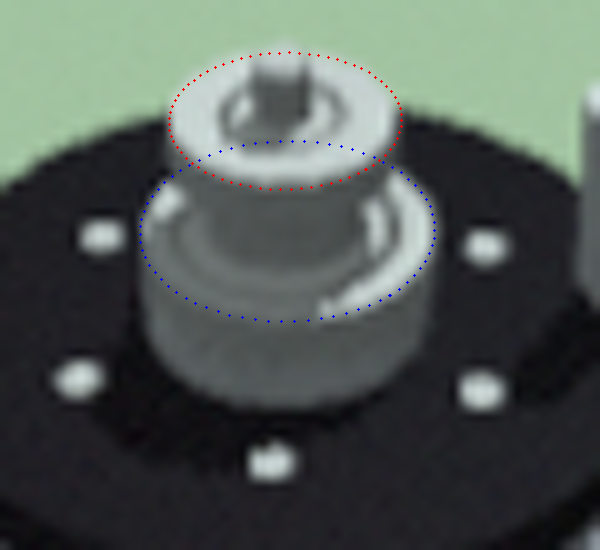

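```bash
python3 -c "
from rig import r
print(r.close_job())"
```

```text
the job is handed in; nothing more can be done
None
```

I handed the job in at about 58.6 s. My last checks showed every goal met, though the rig reports no verdict.

- **Rings:** only ring1 and ring3 were on the bench. Both are on the shaft, and in the last scene picture their rims match the projected home heights within about 0.5 px (about 1 mm).
- **Crank pin:** I led it anticlockwise through about 411°, that is, to the pointer and on through one full turn. It now stands at 50.5° and the pointer at 49.4°, a difference of about 0.02 rad (limit 0.25 rad).
- **Cap and jar:** both stand upright in the drawer. I judged this by eye from both camera views, not by measurement.
- **Dish and look-alikes:** the dish, the turquoise ring and the purple jar look unmoved in the pictures.
- **Arm:** it has let go and is clear of everything.

The two cameras disagreed by 2–4 mm throughout. I settled the ring positions by squeezing each ring from two directions. For the shaft I used a corrected average of the two views.

One check failed: the outline fit of the rotor disc in the scene view was 7–8 mm off, so I did not use it.

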